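# Load and start the UV curing box

### The job

Put every plywood lamp housing from the bench into the curing box, one to a bay, lying flat on the bay floor with its white face still up. Then shut the lid, swing the latch's wire loop over and down behind the keeper hook on the lid, and push the latch lever down past its toggle point until it is locked flat. With the lid locked, press the start plunger right down to its stop and let it spring back; leave the mouse, the screwdriver and the tape roll where they are.

Things in the scene. Friction and masses are not known exactly. Their poses are not given: they have to be found in the camera images.
- housing0: laser-cut plywood lamp housing, a closed box 72 (its x) x 48 (its y) x 36 mm high, 0.08 to 0.17 kg, with a white face with three dark slots along x on top; starts flat on the bench with the white face up; origin at the centre of its underside, z up through the white face. Alike after half a turn. Two or three of the three are present
- housing1: laser-cut plywood lamp housing, a closed box 72 (its x) x 48 (its y) x 36 mm high, 0.08 to 0.17 kg, with a white face with three dark slots along x on top; starts flat on the bench with the white face up; origin at the centre of its underside, z up through the white face. Alike after half a turn. Two or three of the three are present
- housing2: laser-cut plywood lamp housing, a closed box 72 (its x) x 48 (its y) x 36 mm high, 0.08 to 0.17 kg, with a white face with three dark slots along x on top; starts flat on the bench with the white face up; origin at the centre of its underside, z up through the white face. Alike after half a turn. Two or three of the three are present
- case: fixed curing box: grey plinth 253 (x -125 to +128) x 280 (y) x 30 mm high, white open tray on its far half, latch and plunger on the near half. Origin: middle of the underside; x from the latch side to the lid hinge, z up. Tray inside: x 0 to 118, y -130 to 130 mm, floor z 30, wall tops z 70; walls 5 mm (front), 6 (sides), 10 (back) thick. Bays: see bay0
- bay0 (a point): middle of the floor of the bay at case y -78 mm (case x 50, z 30); axes as the case's. Three bays in a row along y, each 86 (x) x 60 (y) mm, are framed by floor ridges 8 mm high, 18 mm wide between bays and 4 mm elsewhere. A housing goes in with its 72 mm side along case x; any bay will do
- bay1 (a point): middle of the floor of the middle bay (case x 50, y 0, z 30 mm)
- bay2 (a point): middle of the floor of the bay at case y +78 mm (case x 50, z 30 mm)
- lid (a joint): angle of the amber lid about its hinge at the tray's far edge: 0 shut, grows as it opens, to 1.6 rad; starts nearly upright (1.4 to 1.55). Flat plate 123 x 272 x 8 mm, 0.3 kg, top at case z 78 mm when shut. The hinge is stiff (about 0.3 N m): the lid stays where it is left; push its outer face over towards the latch and down
- lid_hinge (a point): middle of the lid's hinge axis, on the lid's underside (case x 118, z 70 mm), the axis along case y; axes as the case's
- keeper (a point): point on the far face of the keeper hook, 4 mm above the lid's top; moves with the lid (shut: axes as the case's, at case x 12, y 0, z 82 mm). Hook: post 10 (x) x 18 (y) x 14.5 mm high on the lid near its front edge; a nib at its top overhangs the far face by 3 mm, 10.5 mm above the lid. The bar drops down beyond the nib, is drawn under it, and seats with its centre 4 mm (x) beyond this point
- latch_pivot (a point): axis (along case y) of the latch lever, between two bracket cheeks, case x -40, y 0, z 84 mm; axes as the case's
- lever (a joint): latch lever angle: 0 upright, positive leaning away from the lid (to case -x), -0.35 to 1.78; starts at -0.15 to 0.25, stays by friction. Bar 8 mm thick, 24 wide, 85 mm long from its pivot, the outer 33 mm a black grip 11 x 30 mm. Loop hooked, push it to -x and down (about 4 N at the grip); toggle near 1.54, past which the loop's spring tension holds it on its stop at 1.78 (locked, about flat)
- lever_grip (a point): middle of the lever's black grip, on the lever's mid line 65 mm from the pivot; z along the lever outwards, x normal to it (pointing to the lid when upright)
- loop (a joint): angle of the wire loop relative to the lever: 0 along the lever outwards, positive folded to the side away from the lid; -3.6 to 1.7. Hinged on the lever 28 mm out from the lever's pivot (axis along y); starts folded back towards case -x against its stop at 1.7 and swings freely: let go, it falls by its weight (0.07 kg)
- loop_bar (a point): middle of the loop's cross bar, 79 mm from the loop's hinge, bar along y, 8 mm thick. The loop is a U: two side arms 7 mm thick, 51 mm over their outsides, run from hinge to bar; z points from hinge to bar. It stretches up to 12 mm against a stiff spring (6 N per mm). Grip it over the outsides of both arms at the bar, or by the bar
- plunger (a joint): how far the start plunger is pressed: 0 up, 0.018 m at its stop; springs back; takes about 4 N to start and 9 N at the stop
- plunger_top (a point): middle of the top of the plunger's black mushroom head, 38 mm across, case x -75, y -85, z 82 mm when up; z up
- mouse: bystander: black computer mouse, 108 x 62 mm, 34 mm high; origin under its middle
- screwdriver: bystander: screwdriver 190 mm long, lying on the bench along its x
- tape: bystander: cardboard-coloured tape roll, 96 mm across, 24 mm high; origin under its middle

How it is judged (in metres and radians):
On the way, in this order (a step that is already met when the one before it is completed fails the run):
1. every housing present lies flat in a bay, white face up ((horizontal distance between housing0 and bay0 below 0.0125 m or horizontal distance between housing0 and bay1 below 0.0125 m or horizontal distance between housing0 and bay2 below 0.0125 m) and z of housing0 in the frame of case between 0.026 and 0.034 m and angle between each of housing0, housing1, housing2's own z axis and vertical below 0.1 rad and linear speed of each of housing0, housing1, housing2 below 0.03 m/s and (horizontal distance between housing1 and bay0 below 0.0125 m or horizontal distance between housing1 and bay1 below 0.0125 m or horizontal distance between housing1 and bay2 below 0.0125 m) and z of housing1 in the frame of case between 0.026 and 0.034 m and (horizontal distance between housing2 and bay0 below 0.0125 m or horizontal distance between housing2 and bay1 below 0.0125 m or horizontal distance between housing2 and bay2 below 0.0125 m) and z of housing2 in the frame of case between 0.026 and 0.034 m and value of joint lid above 0.5 rad), for 0.3 s.
2. the lid is shut (value of joint lid below 0.03 rad), for 0.2 s.
3. with the lid shut, the loop's bar is down behind the keeper hook, the lever not yet over its toggle point (value of joint lid below 0.03 rad and x of loop_bar in the frame of keeper between 0.001 and 0.032 m and z of loop_bar in the frame of keeper between -0.006 and 0.0045 m and value of joint lever below 1.4 rad), for 0.2 s.
4. the lever is over its toggle point and locked, the loop pulled tight on the keeper (value of joint lid below 0.03 rad and x of loop_bar in the frame of keeper between 0.001 and 0.008 m and z of loop_bar in the frame of keeper between -0.006 and 0.006 m and value of joint lever above 1.68 rad), for 0.2 s.
5. with the lid locked, the plunger is pressed down to its stop (x of loop_bar in the frame of keeper between 0.001 and 0.008 m and z of loop_bar in the frame of keeper between -0.006 and 0.006 m and value of joint lever above 1.68 rad and value of joint plunger above 0.016 m), for 0.05 s.
At the end, for the whole second after the job is handed in: every housing lies flat, white face up, at rest in its own bay (within 12.5 mm of its middle); the lid is shut (under 0.03 rad); the loop is seated behind the keeper and the lever locked (over 1.68 rad); the plunger, once pressed to its stop (over 16 mm), is up again (under 3 mm) (all of step 4 and (horizontal distance between housing0 and bay0 below 0.0125 m or horizontal distance between housing0 and bay1 below 0.0125 m or horizontal distance between housing0 and bay2 below 0.0125 m) and z of housing0 in the frame of case between 0.026 and 0.034 m and angle between each of housing0, housing1, housing2's own z axis and vertical below 0.1 rad and linear speed of each of housing0, housing1, housing2 below 0.03 m/s and (horizontal distance between housing1 and bay0 below 0.0125 m or horizontal distance between housing1 and bay1 below 0.0125 m or horizontal distance between housing1 and bay2 below 0.0125 m) and z of housing1 in the frame of case between 0.026 and 0.034 m and (horizontal distance between housing2 and bay0 below 0.0125 m or horizontal distance between housing2 and bay1 below 0.0125 m or horizontal distance between housing2 and bay2 below 0.0125 m) and z of housing2 in the frame of case between 0.026 and 0.034 m and value of joint plunger below 0.003 m); the robot touches nothing.
It fails at once if the mouse is moved by more than 3 cm (distance of mouse from where it was at the start of the episode above 0.03 m).
It fails at once if the screwdriver is moved by more than 3 cm (distance of screwdriver from where it was at the start of the episode above 0.03 m).
It fails at once if the tape is moved by more than 3 cm (distance of tape from where it was at the start of the episode above 0.03 m).
Of housing0, housing1, housing2 only 2 to 3 are there at a start; the rules pass over those that are not, and their reading is None.
At some moment in a run one of housing0, housing1, housing2 may be knocked a few centimetres aside while the robot is not near it.
Once in a run the grip may slacken for a moment while it holds something.
It also fails if it takes over 210 s, if anything falls off the work surface, if the arm or the gripper's body presses on something with over 40 N, if the wrist force passes 120 N, or if a joint passes its speed limit or range.

### The arm

A 6-joint arm with a two-finger parallel gripper is mounted at the origin on the work surface. World frame = base frame: x ahead of the robot, y to its left, z up, the work surface at z = 0. Lengths are in mm, angles in rad, forces in N, time in s.
With the tool pointing down it reaches from about 350 to 775 mm from the base axis. Payload 5.5 kg.
Tool frame: the origin (TCP) lies midway between the tips of the shut fingers; the grasp point (between the pads) lies 19 mm behind it (robot.pinch_z is the y of the grasp point in the tool frame, in mm); y points along the fingers, x is the direction in which the jaws open and shut, and the axes are right-handed (so a half turn about y gives the same grasp; the last joint's range is limited). The gripper opens to 85 mm and grips with 20 to 120 N. Pads are 22 mm wide; open, the fingers measure 114 mm over their backs; the gripper's body (76 mm by 85 mm) begins 54 mm behind the grasp point. The pads swing forward as they close: fully open they stand 13 mm farther back than shut.
Start: joints at [1.173, 0.313, 0.046, 1.304, 0, 1.431], TCP at [146.622, 556.034, 231.323] pointing down, gripper open.
Joint ranges: [-2.76, 2.76], [-0.86, 1.69], [-1.03, 1.26], [-2.2, 2.34], [-1.47, 1.5], [-3.14, 3.14]. Speed limits (rad/s): [2.57, 2.57, 3.14, 3.14, 3.14, 3.14].

### API

Orientations are given as a 3x3 rotation matrix whose columns are the frame's x, y, z axes.
In Python, from station import readout, optics, robot gives the robot as it stands. The module is installed in compiled form; this text tells all that it offers.
- The arm moves only by the tool move_arm, never from a script. Its argument "commands" is a list of rows, each an object of numbers: "dx", "dy", "dz": the shift along the tool's x, y, z in mm; "rx", "ry", "rz": the turn, a rotation vector about the tool's x, y, z in rad; "fingers": the closure, from 0 (fully open) to 1 (shut). In form: [{"dx": .., "dy": .., "dz": .., "rx": .., "ry": .., "rz": .., "fingers": ..}, ...]. A call has exactly 10 rows; each row shifts and turns the commanded pose from where the row before left it, along the tool's axes as they then stand; what a row does not reach is not made up. A row lasts 1/10 s, in which the tool goes at most 50 mm and 8.59 degrees, less where a joint would pass 70% of its speed; a pose out of reach is approached as far as the arm can. A call with a gripper value outside its range is refused whole. The fingers move at their own pace and stop on an object; "grip_force" is the grip in N (left out, the last holds). Time passes only in rows, so rows that do not move let the fingers close, or fill a call up. It gives the time, the measured TCP pose, the force and the opening at its end, in the units of the state.
- readout.state(): the state, without advancing time (a new reading comes with each control period).
- optics.get_image(name): name is "scene" or "top"; returns the picture (384x512x3 uint8, blue, green, red); there is no depth.
- optics.calibration(name): a dict with "fx", "fy", "cx", "cy" (pixels), "k1" (the pictures are not rectified: a ray, as slopes to the right and down, at radius r is drawn at 1 + k1 r^2 times it, then the intrinsics apply), "T" (4x4, takes a point from camera to world coordinates). Camera axes: x right, y up, looking along -z (the intrinsics and any distortion apply to the point x, -y, -z); pixel columns grow to the right and rows downward; lengths in mm; the calibration is good to about 2 mm. A picture is of the moment at which its call begins. calibration takes no time and is no camera call.
- robot.close_job(): hands the job in, once; it reports no verdict.
Trained networks look in the newest picture that a camera, given by its name, has taken for a name from the list of things; names that differ only in an ending like _2 or _b are one class to them, and where a whole thing is asked for, a point or a joint stands for the part that bears it (a point fixed in the world has none). Each returns a list of dicts, best first, with "conf" (0 to 1); they miss things now and then, are a little off and sometimes report something else, mostly with a low value. They report only what shows in the picture. A call takes as long as a camera call.
- optics.outline_of(thing, camera): "region" (384x512 bool, what is visible of it) and "position" ([column, row] in pixels, amid what is visible of it).
The state is a dict: "clock": time; "qpos": joint angles; "qvel": joint speeds; "joint_torque": joint torques, N m; "tool_pos": TCP position; "eef_rot": TCP orientation; "force": force on the tool from outside, world axes, zero at the start; "wrist_torque": the same for the moment, N m; "finger_gap": finger opening in mm.
Only numpy, scipy, OpenCV 4.12 (cv2) and the standard library are available. Lean on these libraries where they do the work, as an engineer would, in place of code of your own. Each camera call takes 0.05 s, during which the arm holds its last target.

## Working session

There is one attempt and no reset: what is moved stays moved. The work goes in short steps, Python scripts to look and compute and a tool call to move; the robot and the scene stay as the last step left them, time stands still between calls to the robot, and variables do not carry over. Pictures are saved under pics/ and viewed, and the job is handed in when it is done.

Besides the shell and the picture viewer there is one more tool, called by a JSON object that holds its "name" and its "arguments", one argument or row to a line. move_arm: Moves the arm, as the interface text tells. Its arguments: {"type":"object","properties":{"commands":{"type":"array","items":{"type":"object","properties":{"dx":{"type":"number"},"dy":{"type":"number"},"dz":{"type":"number"},"rx":{"type":"number"},"ry":{"type":"number"},"rz":{"type":"number"},"fingers":{"type":"number"}}}},"grip_force":{"type":"number"}},"required":["commands"]}

```bash
mkdir -p pics; ls; python3 - <<'E'
from station import readout, optics, robot
import cv2
s=readout.state()
for k,v in s.items(): print(k,v)
print(robot.pinch_z)
for n in("scene","top"):
    cv2.imwrite(f"pics/{n}0.png",optics.get_image(n)); print(optics.calibration(n))
E
```

```text
pics
clock 0.0
qpos [1.17336721e+00 3.14007332e-01 4.49895896e-02 1.30356585e+00
 7.00870417e-06 1.43119027e+00]
qvel [-0.00076633 -0.00166421 -0.00121269 -0.00120112  0.00068933  0.00028194]
joint_torque [-1.56023791e-03 -4.80629361e+01  2.98530543e+01  1.94664480e-02
 -1.78776868e-04 -4.56460789e-07]
tool_pos [146.43015331 555.53506823 230.40923956]
eef_rot [[ 2.54975559e-01 -6.98221426e-04 -9.66947246e-01]
 [ 9.66945880e-01 -1.64525039e-03  2.54976387e-01]
 [-1.76890031e-03 -9.99998403e-01  2.55643694e-04]]
force [-0.01160195 -0.41334486 -0.36883543]
wrist_torque [0.00718394 0.00565583 0.03445455]
finger_gap 85.33943941149478
-18.700000000000003
{'fx': 423.4666248079907, 'fy': 423.4666248079907, 'cx': 257.0169503174519, 'cy': 194.8878567159777, 'k1': -0.0630501412344387, 'T': array([[ 5.00490680e-01, -7.31060796e-01,  4.63744748e-01,
         1.07213098e+03],
       [ 8.65735131e-01,  4.20505442e-01, -2.71436652e-01,
        -4.15671931e+02],
       [ 3.42950480e-03,  5.37331635e-01,  8.43364069e-01,
         1.11669339e+03],
       [ 0.00000000e+00,  0.00000000e+00,  0.00000000e+00,
         1.00000000e+00]])}
{'fx': 489.45892335881246, 'fy': 489.45892335881246, 'cx': 257.3927937484296, 'cy': 192.46378642546233, 'k1': -0.13068603945789714, 'T': array([[ 6.88781176e-03,  9.94295128e-01, -1.06441324e-01,
         3.87693453e+02],
       [-9.99748129e-01,  9.12078196e-03,  2.05058718e-02,
        -7.68346755e+01],
       [ 2.13597166e-02,  1.06273274e-01,  9.94107516e-01,
         1.59156195e+03],
       [ 0.00000000e+00,  0.00000000e+00,  0.00000000e+00,
         1.00000000e+00]])}
```

View pics/scene0.png

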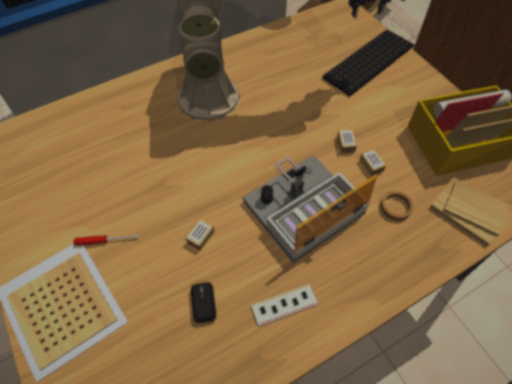

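View pics/top0.png

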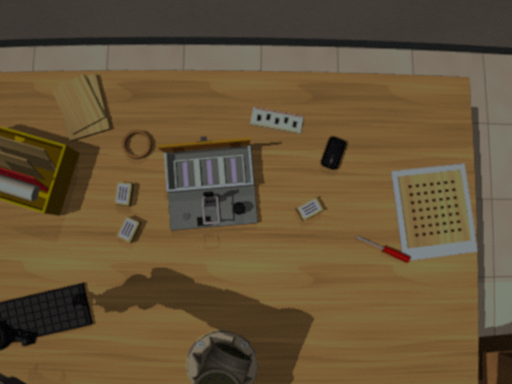

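```bash
cat > h.py <<'E'
import numpy as np, cv2
from station import readout, optics, robot
def proj(P,n):
    c=optics.calibration(n);T=np.linalg.inv(c['T']);P=np.atleast_2d(P).astype(float)
    p=P@T[:3,:3].T+T[:3,3]; s=np.c_[p[:,0]/-p[:,2],-p[:,1]/-p[:,2]]
    s=s*(1+c['k1']*(s**2).sum(1,keepdims=True))
    return s*[c['fx'],c['fy']]+[c['cx'],c['cy']]
def ray(px,n):
    c=optics.calibration(n);K=np.array([[c['fx'],0,c['cx']],[0,c['fy'],c['cy']],[0,0,1]])
    u=cv2.undistortPoints(np.array(px,float).reshape(-1,1,2),K,np.array([c['k1'],0,0,0.]),None,None).reshape(-1,2)
    # k1 model same form
    d=np.c_[u[:,0],-u[:,1],-np.ones(len(u))]@c['T'][:3,:3].T
    return c['T'][:3,3],d
def atz(px,n,z):
    o,d=ray(px,n); return o+d*((z-o[2])/d[:,2])[:,None]
def crop(n,x0,y0,x1,y1,f,name,pts=None):
    im=optics.get_image(n) if isinstance(n,str) else n
    o=cv2.resize(im[y0:y1,x0:x1],None,fx=f,fy=f,interpolation=cv2.INTER_CUBIC)
    if pts is not None:
        for p in pts: cv2.circle(o,(int((p[0]-x0+.5)*f),int((p[1]-y0+.5)*f)),2,(0,0,255),-1)
    cv2.imwrite('pics/'+name,o)
E
python3 - <<'E'
from h import *
for n in("scene","top"):
    optics.get_image(n)
    for t in ["housing0","case","lid","mouse","lever","loop","plunger","keeper"]:
        for d in optics.outline_of(t,n)[:4]:
            r=d['region']; print(n,t,round(d['conf'],2),np.round(d['position'],1),r.sum())
            if t=="housing0":
                ys,xs=np.nonzero(r); print('  ',xs.min(),xs.max(),ys.min(),ys.max(), atz([d['position']],n,36 if n=='top' else 25).round(1))
crop("top",155,130,265,240,7,"ct.png")
crop("scene",235,145,395,265,5,"cs.png")
E
```

```text
scene housing0 0.95 [200.5 237.1] 568
   186 214 219 249 [[ 515.4 -277.4   25. ]]
scene housing0 0.9 [345.5 139.6] 386
   337 356 130 153 [[429.5 302.7  25. ]]
scene housing0 0.64 [372.1 159.3] 439
   359 385 150 175 [[539.6 328.7  25. ]]
scene case 0.8 [304.9 206.4] 7632
scene case 0.52 [297.5 170.4] 237
scene lid 0.74 [333.5 211.8] 1986
scene lid 0.57 [305.2 203.9] 7611
scene mouse 0.82 [203.4 300.9] 961
scene lever 0.82 [297.8 172.4] 267
scene loop 0.36 [266.6 192.6] 109
scene plunger 0.6 [267.6 192.7] 152
scene plunger 0.4 [202.5 233.4] 534
scene keeper 0.94 [333.6 212.8] 1935
top housing0 0.96 [128.9 229. ] 371
   118 140 217 241 [[433.5 299.6  36. ]]
top housing0 0.93 [122.  196.1] 370
   115 133 183 205 [[538.5 325.4  36. ]]
top housing0 0.79 [310.8 210.7] 356
   297 322 197 219 [[ 497.2 -280.1   36. ]]
top housing0 0.17 [202.3 144.5] 807
   158 249 136 152 [[708.5  70.3  36. ]]
top case 0.94 [209.2 181.6] 7697
top case 0.25 [212.7 200.5] 229
top lid 0.64 [202.1 145.3] 842
top mouse 0.59 [332.1 151.2] 549
top lever 0.62 [210.3 195.5] 131
top loop 0.73 [206.6 219.9] 52
top plunger 0.62 [242.2 206.6] 98
top keeper 0.63 [199.6 145.5] 785
top keeper 0.15 [208.9 181.6] 7671
```

View pics/ct.png

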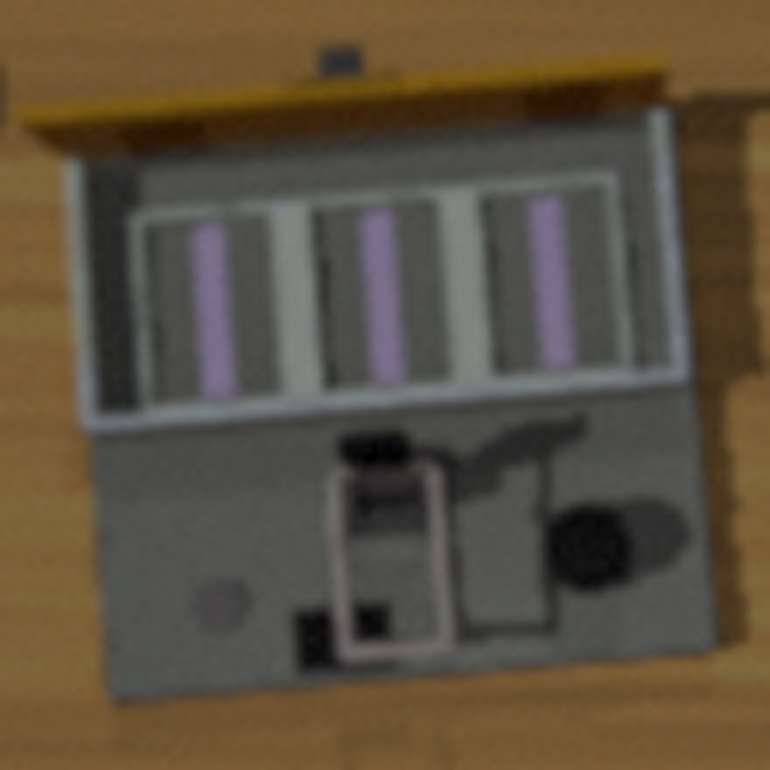

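View pics/cs.png

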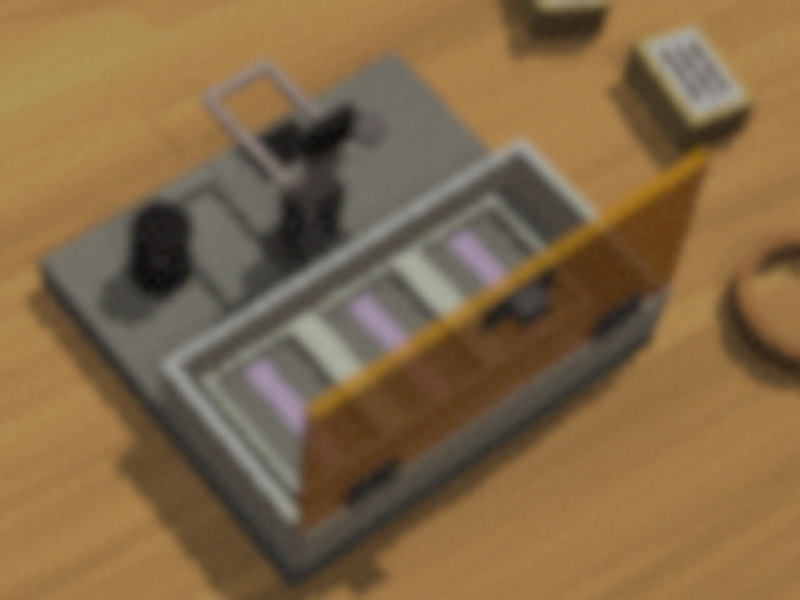

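```bash
cat > fit.py <<'E'
from h import *
from scipy.optimize import least_squares
A=[((-125,140,30),(113,700)),((-125,-140,30),(712,650)),((-5,136,70),(85,430)),((-5,-136,70),(692,380)),((97,112,38),(127,212)),((97,-112,38),(613,174)),((3,-112,38),(632,370)),((50,0,30),(384,295)),((-75,-85,82),(592,545))]
B=[((-125,-140,30),(42,265)),((-125,140,30),(393,55)),((-5,-136,70),(165,363)),((-5,136,70),(522,142)),((-75,-85,82),(160,212)),((128,-140,0),(293,582))]
PA=np.array([a[0] for a in A],float);UA=np.array([a[1] for a in A])/7+[155-.5,130-.5]
PB=np.array([a[0] for a in B],float);UB=np.array([a[1] for a in B])/5+[235-.5,145-.5]
def w(P,q):
    c,s=np.cos(q[2]),np.sin(q[2]); R=np.array([[c,-s,0],[s,c,0],[0,0,1]])
    return P@R.T+[q[0],q[1],0]
def f(q): return np.r_[(proj(w(PA,q),'top')-UA).ravel(),(proj(w(PB,q),'scene')-UB).ravel()]
r=least_squares(f,[600,70,0.0],loss='soft_l1'); print(r.x); print(f(r.x).reshape(-1,2).round(1))
for sel,n in((0,'top'),(1,'scene')):
    g=lambda q:(proj(w((PA,PB)[sel],q),n)-(UA,UB)[sel]).ravel()
    print(n,least_squares(g,[600,70,0.]).x)
E
python3 fit.py
cat > hous.py <<'E'
from h import *
from scipy.optimize import least_squares
# fit each housing: white face region + outline in both cams
def poly(q):
    c,s=np.cos(q[2]),np.sin(q[2]); R=np.array([[c,-s,0],[s,c,0],[0,0,1]])
    P=np.array([[x,y,z] for x in(-36,36) for y in(-24,24) for z in(0,36)],float)
    return P@R.T+[q[0],q[1],0]
def iou(q,obs):
    t=0
    for n,r in obs:
        S=4; ys,xs=np.nonzero(r); x0,y0=xs.min()-8,ys.min()-8;W=(xs.max()-x0+9);H=(ys.max()-y0+9)
        h=cv2.convexHull(((proj(poly(q),n)-[x0,y0]+.5)*S*16).astype(np.int32))
        m=np.zeros((H*S,W*S),np.uint8);cv2.fillConvexPoly(m,h,1,shift=4)
        rr=cv2.resize(r[y0:y0+H,x0:x0+W].astype(np.uint8),(W*S,H*S),interpolation=cv2.INTER_NEAREST)
        t+=(m&rr).sum()/max(1,(m|rr).sum())
    return t/len(obs)
def find(near=None):
    L={}
    for n in('top','scene'):
        optics.get_image(n); L[n]=[d for d in optics.outline_of('housing0',n) if d['conf']>.3]
    out=[]
    from scipy.optimize import minimize
    for d in L['top']:
        p=atz([d['position']],'top',25)[0]
        obs=[('top',d['region'])]
        for e in L['scene']:
            p2=atz([e['position']],'scene',25)[0]
            if np.hypot(*(p2-p)[:2])<35: obs.append(('scene',e['region']))
        best=None
        for y in np.arange(0,np.pi,np.pi/6):
            o=minimize(lambda q:-iou([q[0],q[1],q[2]/20],obs),[p[0],p[1],y*20],method='Nelder-Mead',options=dict(initial_simplex=np.array([[p[0],p[1],y*20]]*4)+np.array([[0,0,0],[8,0,0],[0,8,0],[0,0,5]])))
            if best is None or o.fun<best.fun: best=o
        q=best.x; out.append((q[0],q[1],(q[2]/20+np.pi/2)%np.pi-np.pi/2,-best.fun,len(obs),round(d['conf'],2)))
    return out
if __name__=='__main__':
    R=find()
    for r in R: print(np.round(r,3))
    pts=np.vstack([proj(poly(r),'top') for r in R])
    im=optics.get_image('top'); 
    crop(im,105,175,205,250,8,'h1.png',pts); crop(im,290,190,330,230,10,'h2.png',pts)
    pts=np.vstack([proj(poly(r),'scene') for r in R]); im=optics.get_image('scene')
    crop(im,330,125,400,180,8,'h3.png',pts)
E
python3 hous.py
```

```text
[5.70110675e+02 4.25093143e+01 9.51026197e-02]
[[-1.1  0.4]
 [ 0.9  0. ]
 [-0.5  0.2]
 [-0.6 -0.1]
 [ 0.4  0.4]
 [ 0.3 -0.1]
 [ 0.1  0.8]
 [-0.3  0.3]
 [-0.8 -0.3]
 [-0.7 -0.4]
 [ 0.3 -0.7]
 [-0.5  1. ]
 [ 0.2 -0.1]
 [ 0.5  3.3]
 [-0.2  3.3]]
top [5.70654746e+02 4.19624321e+01 9.55165853e-02]
scene [5.66759401e+02 4.48735102e+01 9.45381080e-02]Traceback (most recent call last):
  File "hous.py", line 36, in <module>
    R=find()
  File "hous.py", line 31, in find
    o=minimize(lambda q:-iou([q[0],q[1],q[2]/20],obs),[p[0],p[1],y*20],method='Nelder-Mead',options=dict(initial_simplex=np.array([[p[0],p[1],y*20]]*4)+np.array([[0,0,0],[8,0,0],[0,8,0],[0,0,5]])))
    res = _minimize_neldermead(fun, x0, args, callback, bounds=bounds,
                               **options)
    fxr = func(xr)
    fx = function(np.copy(x), *(wrapper_args + args))
  File "hous.py", line 31, in <lambda>
    o=minimize(lambda q:-iou([q[0],q[1],q[2]/20],obs),[p[0],p[1],y*20],method='Nelder-Mead',options=dict(initial_simplex=np.array([[p[0],p[1],y*20]]*4)+np.array([[0,0,0],[8,0,0],[0,8,0],[0,0,5]])))
                         ~~~^^^^^^^^^^^^^^^^^^^^^^^^^
  File "hous.py", line 12, in iou
    h=cv2.convexHull(((proj(poly(q),n)-[x0,y0]+.5)*S*16).astype(np.int32))
                       ~~~~^^^^^^^^^^^
  File "h.py", line 4, in proj
    c=optics.calibration(n);T=np.linalg.inv(c['T']);P=np.atleast_2d(P).astype(float)
ValueError: time passes only in moves, steps and waits
```

```bash
sed -i 's/^def proj/_C={}\ndef cal(n):\n    if n not in _C: _C[n]=optics.calibration(n)\n    return _C[n]\ndef proj/; s/c=optics.calibration(n)/c=cal(n)/' h.py; time python3 hous.py; python3 -c "
from h import *;print(readout.state()['clock'])"
```

```text
[ 4.32538e+02  3.04220e+02 -4.28000e-01  9.21000e-01  2.00000e+00
  7.70000e-01]
[ 5.47384e+02  3.24211e+02 -1.15000e-01  8.88000e-01  2.00000e+00
  7.50000e-01]
[ 504.572 -274.942   -1.04     0.879    2.       0.53 ]
1.6
real	0m14.279s
user	0m7.495s
sys	0m0.160s
```

```bash
cd pics; python3 -c "
import cv2,numpy as np
a=[cv2.imread(f'h{i}.png') for i in(1,2,3)]
a=[cv2.resize(x,(400,300)) for x in a]
cv2.imwrite('hh.png',np.vstack([np.hstack(a[:2]),np.hstack([a[2],a[2]*0])]))"
```

```text
(no output)
```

View pics/hh.png

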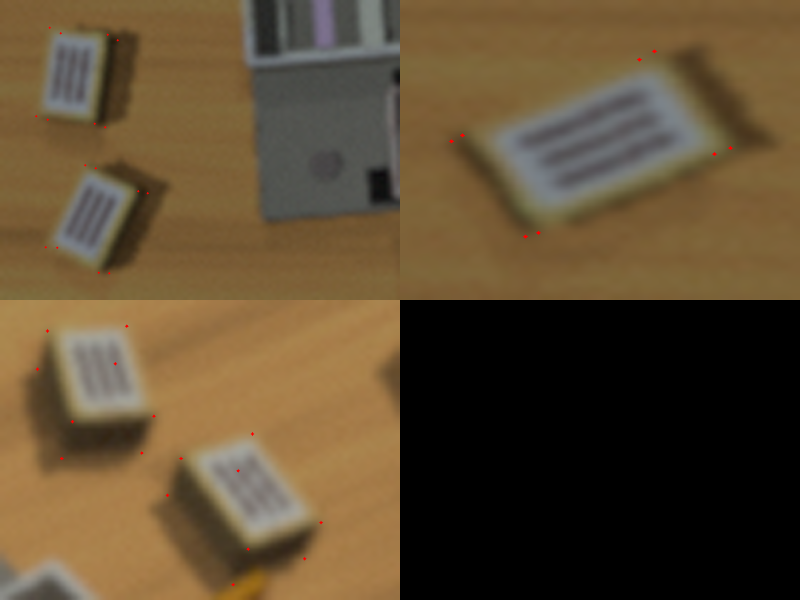

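```bash
cat > face.py <<'E'
from h import *
def face(n,im,xy,z=36,rad=55,verbose=0):
    c=proj([[xy[0],xy[1],z]],n)[0]; R=20
    x0,y0=int(c[0])-R,int(c[1])-R
    S=6; p=cv2.resize(im[y0:y0+2*R,x0:x0+2*R],None,fx=S,fy=S,interpolation=cv2.INTER_CUBIC).astype(int)
    # whiteness: blue relative to red
    wb=(p[...,0]>p[...,2]*0.8)&(p[...,2]>75)&(p[...,0]>75)
    m=cv2.morphologyEx(wb.astype(np.uint8),cv2.MORPH_CLOSE,np.ones((2*S+5,2*S+5)))
    k,l,st,ce=cv2.connectedComponentsWithStats(m)
    best=None
    for i in range(1,k):
        if st[i,4]<40*S: continue
        d=np.hypot(*(ce[i]-R*S))
        if best is None or d<best[0]: best=(d,i)
    if best is None: return None
    ys,xs=np.nonzero(l==best[1])
    P=atz(np.c_[(xs+.5)/S-.5+x0,(ys+.5)/S-.5+y0],n,z)[:,:2].astype(np.float32)
    (cx,cy),(a,b),an=cv2.minAreaRect(P); an=np.radians(an)
    if a<b: a,b=b,a; an+=np.pi/2
    an=(an+np.pi/2)%np.pi-np.pi/2
    ctr=P.mean(0)
    return ctr.round(1),np.round((cx,cy),1),round(a,1),round(b,1),round(an,3)
if __name__=='__main__':
    import sys
    z=float(sys.argv[1]) if len(sys.argv)>1 else 36
    pts=[tuple(map(float,a.split(','))) for a in sys.argv[2:]] or [(432,304),(547,324),(505,-275)]
    for n in('top','scene'):
        im=optics.get_image(n)
        for h in pts: print(n,face(n,im,h,z))
E
python3 face.py
```

```text
top (array([434.2, 305.1], dtype=float32), array([434.3, 305.1]), 63.3, 38.2, np.float64(-0.429))
top (array([548.2, 324.7], dtype=float32), array([548.2, 324.9]), 62.8, 38.8, np.float64(-0.113))
top (array([ 505. , -275.9], dtype=float32), array([ 505.1, -275.8]), 63.1, 38.9, np.float64(-1.074))
scene (array([431.7, 306.4], dtype=float32), array([431.3, 306.4]), 60.1, 35.3, np.float64(-0.434))
scene (array([546., 326.], dtype=float32), array([545.6, 326.2]), 60.7, 36.4, np.float64(-0.099))
scene (array([ 502.8, -274.8], dtype=float32), array([ 502.6, -274.3]), 60.3, 35.9, np.float64(-1.068))
```

```bash
cat > go.py <<'E'
from h import *
import sys
CASE=np.array([569.3,43.0]);CY=0.095
def c2w(x,y):
    c,s=np.cos(CY),np.sin(CY); return CASE+[c*x-s*y,s*x+c*y]
def plan(x,y,z,yaw):
    s=readout.state();R=s['eef_rot'];p=s['tool_pos']
    cur=np.arctan2(R[1,0],R[0,0]); d=(yaw-cur+np.pi)%(2*np.pi)-np.pi
    ry=-d
    from scipy.spatial.transform import Rotation as Q
    # target orientation: pointing straight down with yaw
    Rt=np.array([[np.cos(yaw),0,-np.sin(yaw)],[np.sin(yaw),0,np.cos(yaw)],[0,-1,0]])
    rv=Q.from_matrix(R.T@Rt).as_rotvec()
    t=np.array([x,y,z])-p
    print('t',round(s['clock'],2),'pos',p.round(1),'yaw',round(cur,3),'gap',round(s['finger_gap'],1),'F',s['force'].round(1),'q',s['qpos'].round(2))
    print(' turn rv',rv.round(3),'then tool shift',(Rt.T@t).round(1),' now-tool shift',(R.T@t).round(1),' world',t.round(1))
if __name__=='__main__':
    a=[float(v) for v in sys.argv[1:]]
    for i in range(0,len(a),4): plan(*a[i:i+4])
E
python3 go.py 547 325.3 120 1.465 547 325.3 10 1.465
```

```text
t 1.7 pos [146.6 556.  231.3] yaw 1.313 gap 85.2 F [ 1.3 -0.6 -0.5] q [ 1.17  0.31  0.05  1.3  -0.    1.43]
 turn rv [ 0.    -0.152  0.   ] then tool shift [-187.2  111.3 -422.5]  now-tool shift [-121.   111.3 -446. ]  world [ 400.4 -230.7 -111.3]
t 1.7 pos [146.6 556.  231.3] yaw 1.313 gap 85.2 F [ 1.3 -0.6 -0.5] q [ 1.17  0.31  0.05  1.3  -0.    1.43]
 turn rv [ 0.    -0.152  0.   ] then tool shift [-187.2  221.3 -422.5]  now-tool shift [-121.1  221.3 -446. ]  world [ 400.4 -230.7 -221.3]
```

{"name": "move_arm", "arguments": {
  "commands": [
    {"ry":-0.145,"fingers":0},
    {"dx":-19,"dy":9,"dz":-43},
    {"dx":-19,"dy":9,"dz":-43},
    {"dx":-19,"dy":9,"dz":-43},
    {"dx":-19,"dy":9,"dz":-43},
    {"dx":-19,"dy":9,"dz":-43},
    {"dx":-19,"dy":9,"dz":-43},
    {"dx":-19,"dy":9,"dz":-43},
    {"dx":-19,"dy":9,"dz":-43},
    {"dx":-19,"dy":9,"dz":-43}
  ],
  "grip_force": 40
}}

```text
$.commands[0]: bad value
```

```bash
python3 go.py 547 325.3 10 1.465
```

```text
t 1.7 pos [146.6 556.  231.3] yaw 1.313 gap 85.2 F [ 1.3 -0.6 -0.5] q [ 1.17  0.31  0.05  1.3  -0.    1.43]
 turn rv [ 0.    -0.152  0.   ] then tool shift [-187.2  221.3 -422.5]  now-tool shift [-121.1  221.3 -446. ]  world [ 400.4 -230.7 -221.3]
```

{"name": "move_arm", "arguments": {
  "commands": [
    {"dx":0,"dy":0,"dz":0,"rx":0,"ry":-0.145,"rz":0,"fingers":0},
    {"dx":-19,"dy":9,"dz":-43,"rx":0,"ry":0,"rz":0,"fingers":0},
    {"dx":-19,"dy":9,"dz":-43,"rx":0,"ry":0,"rz":0,"fingers":0},
    {"dx":-19,"dy":9,"dz":-43,"rx":0,"ry":0,"rz":0,"fingers":0},
    {"dx":-19,"dy":9,"dz":-43,"rx":0,"ry":0,"rz":0,"fingers":0},
    {"dx":-19,"dy":9,"dz":-43,"rx":0,"ry":0,"rz":0,"fingers":0},
    {"dx":-19,"dy":9,"dz":-43,"rx":0,"ry":0,"rz":0,"fingers":0},
    {"dx":-19,"dy":9,"dz":-43,"rx":0,"ry":0,"rz":0,"fingers":0},
    {"dx":-19,"dy":9,"dz":-43,"rx":0,"ry":0,"rz":0,"fingers":0},
    {"dx":-19,"dy":9,"dz":-43,"rx":0,"ry":0,"rz":0,"fingers":0}
  ],
  "grip_force": 40
}}

```text
clock: 2.7
tool_pos: [513.5, 341.4, 150.1]
eef_rot: [[0.113, 0.0, -0.994], [0.994, 0.0, 0.113], [0.0, -1.0, -0.0]]
force: [0.4, 1.1, 0.5]
finger_gap: 85.2
```

```bash
python3 go.py 547 325.3 10 1.465
```

```text
t 2.7 pos [513.5 341.4 150.1] yaw 1.458 gap 85.2 F [0.4 1.1 0.5] q [0.46 0.43 0.01 1.15 0.   0.57]
 turn rv [ 0.    -0.007  0.   ] then tool shift [-12.5 140.1 -35. ]  now-tool shift [-12.3 140.1 -35. ]  world [  33.5  -16.1 -140.1]
```

{"name": "move_arm", "arguments": {
  "commands": [
    {"dx":-12.4,"dy":10,"dz":-35,"rx":0,"ry":-0.007,"rz":0,"fingers":0},
    {"dx":0,"dy":35,"dz":0,"rx":0,"ry":0,"rz":0,"fingers":0},
    {"dx":0,"dy":35,"dz":0,"rx":0,"ry":0,"rz":0,"fingers":0},
    {"dx":0,"dy":30,"dz":0,"rx":0,"ry":0,"rz":0,"fingers":0},
    {"dx":0,"dy":20,"dz":0,"rx":0,"ry":0,"rz":0,"fingers":0},
    {"dx":0,"dy":10,"dz":0,"rx":0,"ry":0,"rz":0,"fingers":0},
    {"dx":0,"dy":0,"dz":0,"rx":0,"ry":0,"rz":0,"fingers":1},
    {"dx":0,"dy":0,"dz":0,"rx":0,"ry":0,"rz":0,"fingers":1},
    {"dx":0,"dy":0,"dz":0,"rx":0,"ry":0,"rz":0,"fingers":1},
    {"dx":0,"dy":0,"dz":0,"rx":0,"ry":0,"rz":0,"fingers":1}
  ],
  "grip_force": 40
}}

```text
clock: 3.7
tool_pos: [546.6, 326.9, 12.2]
eef_rot: [[0.105, 0.003, -0.994], [0.994, 0.001, 0.105], [0.002, -1.0, -0.003]]
force: [-0.4, -0.9, 3.6]
finger_gap: 47.4
```

```bash
python3 - <<'E'
from go import *
b=c2w(50,78);print(b,c2w(50,0),c2w(50,-78)); plan(b[0],b[1],130,1.666); plan(b[0],b[1],40,1.666)
crop("top",100,170,180,230,10,"g1.png"); 
E
```

```text
[611.67568548 125.39114807] [619.07454464  47.74285843] [626.47340379 -29.9054312 ]
t 3.7 pos [546.6 326.9  12.2] yaw 1.465 gap 47.4 F [-0.4 -0.9  3.6] q [ 0.41  0.57 -0.12  0.88 -0.    0.52]
 turn rv [ 0.003 -0.201  0.001] then tool shift [-206.8 -117.8  -45.7]  now-tool shift [-193.4 -117.9  -86.3]  world [  65.1 -201.5  117.8]
t 3.7 pos [546.6 326.9  12.2] yaw 1.465 gap 47.4 F [-0.4 -0.9  3.6] q [ 0.41  0.57 -0.12  0.88 -0.    0.52]
 turn rv [ 0.003 -0.201  0.001] then tool shift [-206.8  -27.8  -45.7]  now-tool shift [-193.5  -27.9  -86.1]  world [  65.1 -201.5   27.8]
```

View pics/g1.png

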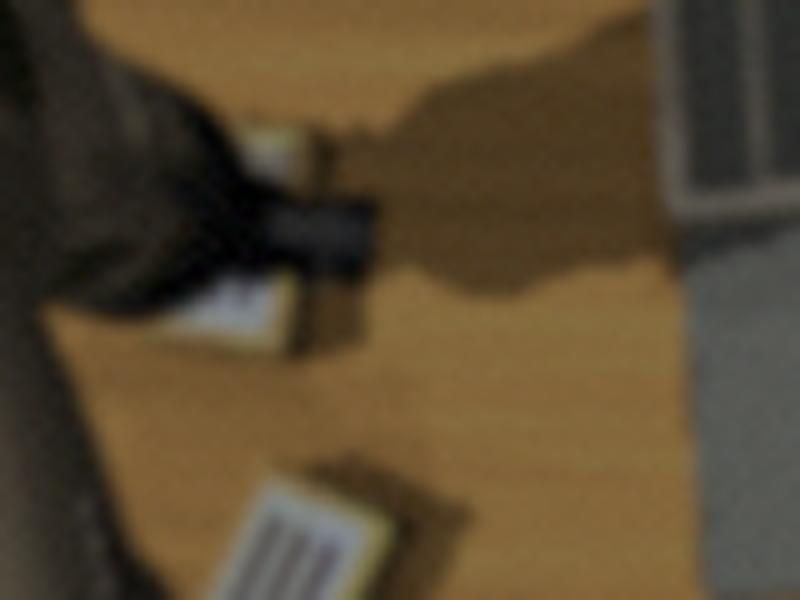

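{"name": "move_arm", "arguments": {
  "commands": [
    {"dx":0,"dy":-25,"dz":0,"rx":0,"ry":0,"rz":0,"fingers":1},
    {"dx":0,"dy":-30,"dz":0,"rx":0,"ry":-0.1,"rz":0,"fingers":1},
    {"dx":0,"dy":-35,"dz":0,"rx":0,"ry":-0.1,"rz":0,"fingers":1},
    {"dx":0,"dy":-30,"dz":0,"rx":0,"ry":0,"rz":0,"fingers":1},
    {"dx":-35,"dy":0,"dz":-8,"rx":0,"ry":0,"rz":0,"fingers":1},
    {"dx":-40,"dy":0,"dz":-9,"rx":0,"ry":0,"rz":0,"fingers":1},
    {"dx":-40,"dy":0,"dz":-9,"rx":0,"ry":0,"rz":0,"fingers":1},
    {"dx":-40,"dy":0,"dz":-9,"rx":0,"ry":0,"rz":0,"fingers":1},
    {"dx":-30,"dy":0,"dz":-6,"rx":0,"ry":0,"rz":0,"fingers":1},
    {"dx":-20,"dy":0,"dz":-4,"rx":0,"ry":0,"rz":0,"fingers":1}
  ],
  "grip_force": 40
}}

```text
clock: 4.75
tool_pos: [609.9, 124.0, 130.5]
eef_rot: [[-0.092, 0.0, -0.996], [0.996, -0.0, -0.092], [-0.0, -1.0, -0.0]]
force: [-0.9, -0.1, -1.8]
finger_gap: 47.3
```

```bash
python3 - <<'E'
from go import *
b=c2w(50,78); plan(b[0],b[1],43,1.666)
crop("top",150,130,260,210,7,"g1.png"); crop("scene",235,105,395,225,5,"g2.png"); 
E
```

```text
t 4.75 pos [609.9 124.  130.5] yaw 1.663 gap 47.3 F [-0.9 -0.1 -1.8] q [ 0.07  0.45 -0.01  1.12 -0.   -0.02]
 turn rv [ 0.    -0.003 -0.   ] then tool shift [ 1.2 87.5 -1.9]  now-tool shift [ 1.2 87.5 -1.9]  world [  1.8   1.4 -87.5]
```

View pics/g1.png

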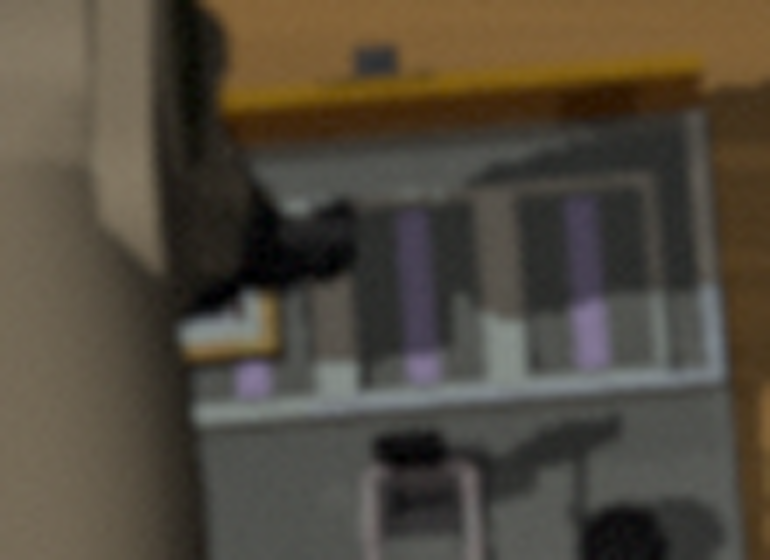

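View pics/g2.png

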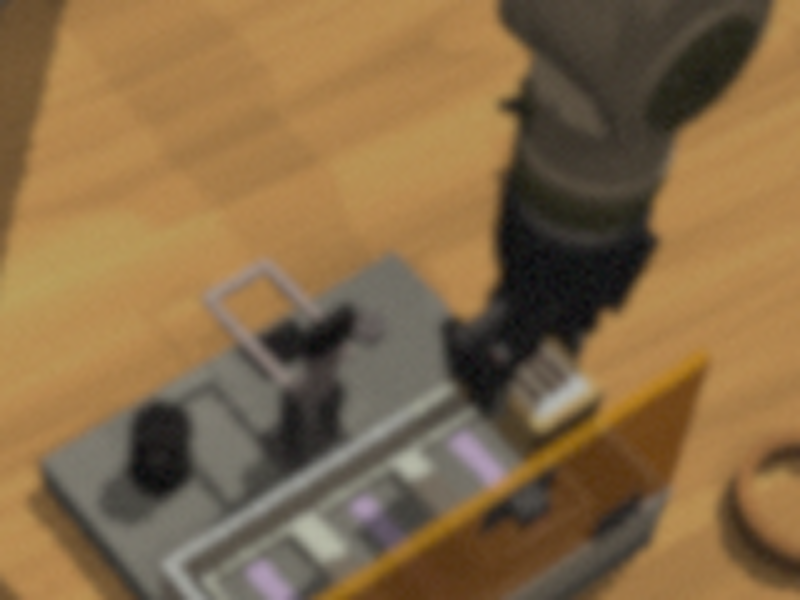

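{"name": "move_arm", "arguments": {
  "commands": [
    {"dx":1.2,"dy":20,"dz":-1.9,"rx":0,"ry":0,"rz":0,"fingers":1},
    {"dx":0,"dy":25,"dz":0,"rx":0,"ry":0,"rz":0,"fingers":1},
    {"dx":0,"dy":20,"dz":0,"rx":0,"ry":0,"rz":0,"fingers":1},
    {"dx":0,"dy":10,"dz":0,"rx":0,"ry":0,"rz":0,"fingers":1},
    {"dx":0,"dy":5,"dz":0,"rx":0,"ry":0,"rz":0,"fingers":1},
    {"dx":0,"dy":4,"dz":0,"rx":0,"ry":0,"rz":0,"fingers":1},
    {"dx":0,"dy":2,"dz":0,"rx":0,"ry":0,"rz":0,"fingers":1},
    {"dx":0,"dy":0,"dz":0,"rx":0,"ry":0,"rz":0,"fingers":1},
    {"dx":0,"dy":0,"dz":0,"rx":0,"ry":0,"rz":0,"fingers":1},
    {"dx":0,"dy":0,"dz":0,"rx":0,"ry":0,"rz":0,"fingers":1}
  ],
  "grip_force": 40
}}

```text
clock: 5.85
tool_pos: [611.6, 127.8, 44.9]
eef_rot: [[-0.094, 0.001, -0.996], [0.996, 0.0, -0.094], [0.0, -1.0, -0.001]]
force: [-0.0, 0.2, -1.1]
finger_gap: 47.2
```

```bash
python3 - <<'E'
from go import *
b=c2w(50,78); plan(b[0],b[1],43,1.666)
E
```

```text
t 5.85 pos [611.6 127.8  44.9] yaw 1.665 gap 47.2 F [-0.   0.2 -1.1] q [ 0.08  0.52 -0.12  0.93  0.   -0.02]
 turn rv [ 0.001 -0.001  0.   ] then tool shift [-2.5  1.9  0.2]  now-tool shift [-2.5  1.9  0.2]  world [ 0.1 -2.5 -1.9]
```

{"name": "move_arm", "arguments": {
  "commands": [
    {"dx":-2.5,"dy":0,"dz":0,"rx":0,"ry":0,"rz":0,"fingers":1},
    {"dx":0,"dy":1,"dz":0,"rx":0,"ry":0,"rz":0,"fingers":1},
    {"dx":0,"dy":1,"dz":0,"rx":0,"ry":0,"rz":0,"fingers":1},
    {"dx":0,"dy":0,"dz":0,"rx":0,"ry":0,"rz":0,"fingers":1},
    {"dx":0,"dy":0,"dz":0,"rx":0,"ry":0,"rz":0,"fingers":0.25},
    {"dx":0,"dy":0,"dz":0,"rx":0,"ry":0,"rz":0,"fingers":0.25},
    {"dx":0,"dy":0,"dz":0,"rx":0,"ry":0,"rz":0,"fingers":0.25},
    {"dx":0,"dy":-20,"dz":0,"rx":0,"ry":0,"rz":0,"fingers":0.25},
    {"dx":0,"dy":-35,"dz":0,"rx":0,"ry":0,"rz":0,"fingers":0.25},
    {"dx":0,"dy":-40,"dz":0,"rx":0,"ry":0,"rz":0,"fingers":0}
  ],
  "grip_force": 40
}}

```text
clock: 6.85
tool_pos: [610.2, 125.3, 137.0]
eef_rot: [[-0.094, -0.003, -0.996], [0.996, -0.0, -0.094], [0.0, -1.0, 0.003]]
force: [1.5, 0.8, -0.1]
finger_gap: 76.6
```

```bash
python3 go.py 433 305.7 130 1.141;python3 face.py 36 433,305.7 504,-275.3
```

```text
t 6.85 pos [610.2 125.3 137. ] yaw 1.665 gap 76.6 F [ 1.5  0.8 -0.1] q [ 0.07  0.45  0.01  1.14  0.   -0.02]
 turn rv [-0.003  0.524 -0.001] then tool shift [ 90.2   7.  236.3]  now-tool shift [196.3   7.5 159.5]  world [-177.2  180.4   -7. ]
top None
top (array([ 513.3, -293.4], dtype=float32), array([ 514. , -293.9]), 40.9, 28.2, np.float64(0.214))
scene None
scene (array([ 510.3, -292.3], dtype=float32), array([ 510.9, -289.8]), 36.0, 25.2, np.float64(0.485))
```

```bash
python3 - <<'E'
from go import *
cv2.imwrite("pics/s1.png",cv2.resize(optics.get_image("scene"),(800,600)));cv2.imwrite("pics/t1.png",cv2.resize(optics.get_image("top"),(800,600)))
E
```

```text
(no output)
```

View pics/s1.png

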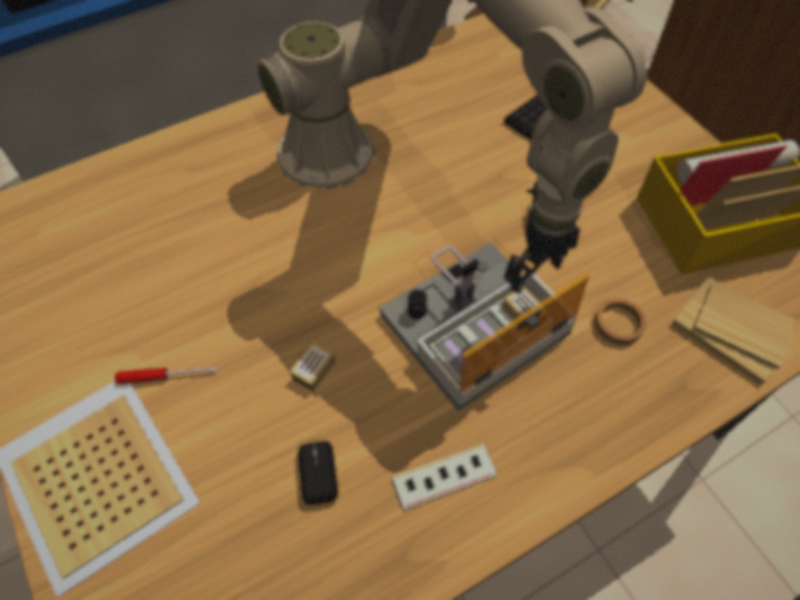

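View pics/t1.png

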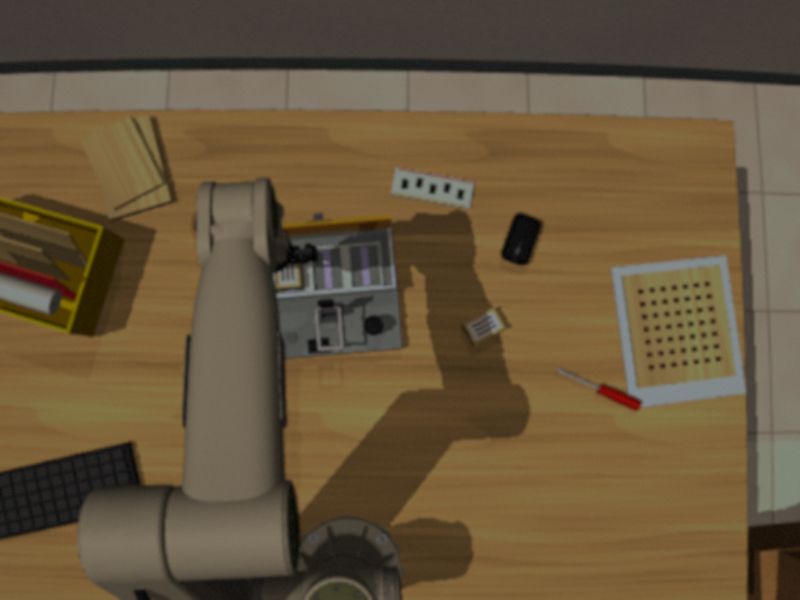

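{"name": "move_arm", "arguments": {
  "commands": [
    {"dx":0,"dy":0,"dz":0,"rx":0,"ry":0.131,"rz":0,"fingers":0},
    {"dx":0,"dy":0,"dz":0,"rx":0,"ry":0.131,"rz":0,"fingers":0},
    {"dx":0,"dy":0,"dz":0,"rx":0,"ry":0.131,"rz":0,"fingers":0},
    {"dx":0,"dy":0,"dz":0,"rx":0,"ry":0.131,"rz":0,"fingers":0},
    {"dx":15,"dy":0,"dz":40,"rx":0,"ry":0,"rz":0,"fingers":0},
    {"dx":15,"dy":0,"dz":40,"rx":0,"ry":0,"rz":0,"fingers":0},
    {"dx":15,"dy":0,"dz":40,"rx":0,"ry":0,"rz":0,"fingers":0},
    {"dx":15,"dy":0,"dz":40,"rx":0,"ry":0,"rz":0,"fingers":0},
    {"dx":15,"dy":0,"dz":40,"rx":0,"ry":0,"rz":0,"fingers":0},
    {"dx":15,"dy":0,"dz":36,"rx":0,"ry":0,"rz":0,"fingers":0}
  ]
}}

```text
clock: 8.05
tool_pos: [431.6, 305.9, 135.6]
eef_rot: [[0.417, -0.003, -0.909], [0.909, -0.001, 0.417], [-0.002, -1.0, 0.002]]
force: [0.0, -0.0, -0.3]
finger_gap: 85.4
```

```bash
python3 go.py 433 305.7 10 1.141; python3 - <<'E'
from h import *
crop("scene",290,80,390,180,6,"s2.png",proj([[433,305.7,36]],'scene'))
E
```

```text
t 8.05 pos [431.6 305.9 135.6] yaw 1.141 gap 85.4 F [ 0.  -0.  -0.3] q [ 0.46  0.28 -0.24  1.05  0.    0.89]
 turn rv [-0.002  0.    -0.002] then tool shift [  0.4 125.6  -1.4]  now-tool shift [  0.6 125.6  -1.6]  world [   1.4   -0.2 -125.6]
```

View pics/s2.png

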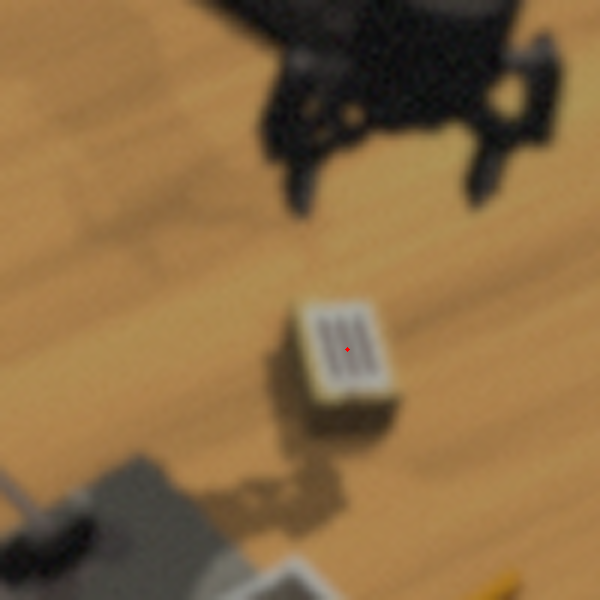

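H1 is unmoved at the expected pixel. Descend and grip.

{"name": "move_arm", "arguments": {
  "commands": [
    {"dx":0.5,"dy":30,"dz":-1.5,"rx":0,"ry":0,"rz":0,"fingers":0},
    {"dx":0,"dy":35,"dz":0,"rx":0,"ry":0,"rz":0,"fingers":0},
    {"dx":0,"dy":30,"dz":0,"rx":0,"ry":0,"rz":0,"fingers":0},
    {"dx":0,"dy":20,"dz":0,"rx":0,"ry":0,"rz":0,"fingers":0},
    {"dx":0,"dy":10,"dz":0,"rx":0,"ry":0,"rz":0,"fingers":0},
    {"dx":0,"dy":0,"dz":0,"rx":0,"ry":0,"rz":0,"fingers":1},
    {"dx":0,"dy":0,"dz":0,"rx":0,"ry":0,"rz":0,"fingers":1},
    {"dx":0,"dy":0,"dz":0,"rx":0,"ry":0,"rz":0,"fingers":1},
    {"dx":0,"dy":0,"dz":0,"rx":0,"ry":0,"rz":0,"fingers":1},
    {"dx":0,"dy":-20,"dz":0,"rx":0,"ry":0,"rz":0,"fingers":1}
  ],
  "grip_force": 40
}}

```text
clock: 9.1
tool_pos: [434.4, 304.5, 31.1]
eef_rot: [[0.417, -0.003, -0.909], [0.909, -0.002, 0.417], [-0.003, -1.0, 0.002]]
force: [-0.5, -0.3, -0.9]
finger_gap: 47.5
```

```bash
python3 - <<'E'
from go import *
b=c2w(50,0); plan(b[0],b[1],140,1.666)
E
```

```text
t 9.1 pos [434.4 304.5  31.1] yaw 1.141 gap 47.5 F [-0.5 -0.3 -0.9] q [ 0.46  0.38 -0.38  0.81  0.    0.89]
 turn rv [-0.003 -0.525 -0.002] then tool shift [-273.2 -108.9 -159.4]  now-tool shift [-156.7 -109.1 -274.6]  world [ 184.7 -256.8  108.9]
```

{"name": "move_arm", "arguments": {
  "commands": [
    {"dx":0,"dy":-25,"dz":0,"rx":0,"ry":-0.131,"rz":0,"fingers":1},
    {"dx":0,"dy":-30,"dz":0,"rx":0,"ry":-0.131,"rz":0,"fingers":1},
    {"dx":0,"dy":-30,"dz":0,"rx":0,"ry":-0.131,"rz":0,"fingers":1},
    {"dx":0,"dy":-25,"dz":0,"rx":0,"ry":-0.132,"rz":0,"fingers":1},
    {"dx":-35,"dy":0,"dz":-25,"rx":0,"ry":0,"rz":0,"fingers":1},
    {"dx":-40,"dy":0,"dz":-27,"rx":0,"ry":0,"rz":0,"fingers":1},
    {"dx":-40,"dy":0,"dz":-27,"rx":0,"ry":0,"rz":0,"fingers":1},
    {"dx":-40,"dy":0,"dz":-27,"rx":0,"ry":0,"rz":0,"fingers":1},
    {"dx":-40,"dy":0,"dz":-27,"rx":0,"ry":0,"rz":0,"fingers":1},
    {"dx":-40,"dy":0,"dz":-26,"rx":0,"ry":0,"rz":0,"fingers":1}
  ],
  "grip_force": 40
}}

```text
clock: 10.1
tool_pos: [617.8, 84.9, 143.1]
eef_rot: [[-0.095, 0.001, -0.995], [0.995, 0.0, -0.095], [0.0, -1.0, -0.001]]
force: [1.3, 1.7, 0.2]
finger_gap: 47.3
```

```bash
python3 - <<'E'
from go import *
b=c2w(50,0); plan(b[0],b[1],43,1.666)
crop("top",150,130,260,210,7,"g3.png"); crop("scene",235,105,395,225,5,"g4.png"); 
E
```

```text
t 10.1 pos [617.8  84.9 143.1] yaw 1.666 gap 47.3 F [1.3 1.7 0.2] q [ 0.01  0.44  0.02  1.14  0.   -0.09]
 turn rv [0.001 0.    0.   ] then tool shift [-37.1 100.1   2.3]  now-tool shift [-37.1 100.1   2.4]  world [   1.2  -37.1 -100.1]
```

View pics/g3.png

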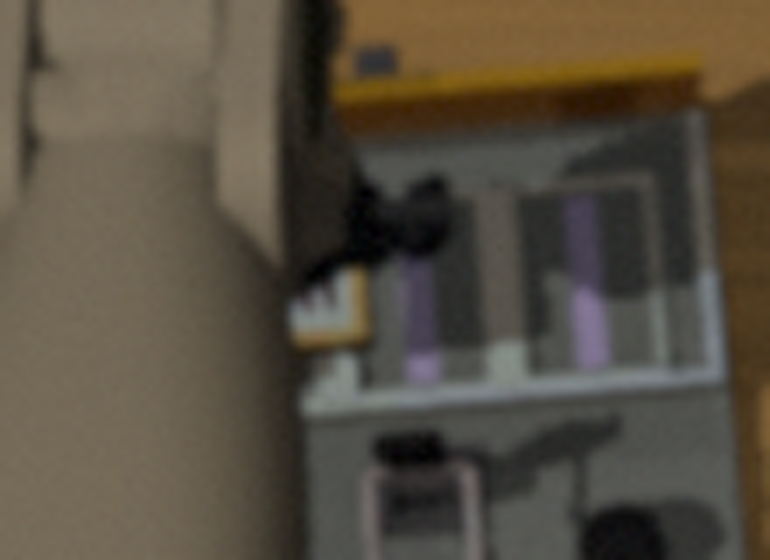

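View pics/g4.png

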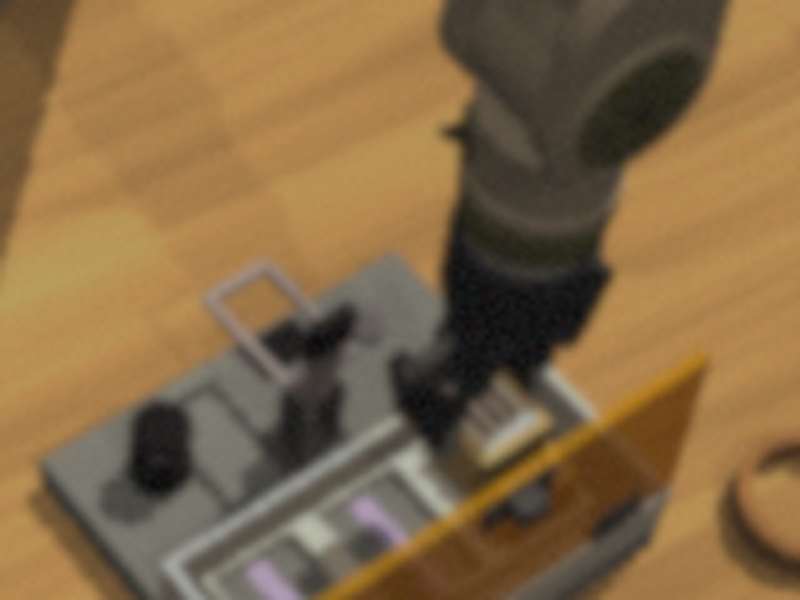

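{"name": "move_arm", "arguments": {
  "commands": [
    {"dx":-20,"dy":0,"dz":1,"rx":0,"ry":0,"rz":0,"fingers":1},
    {"dx":-17,"dy":0,"dz":1,"rx":0,"ry":0,"rz":0,"fingers":1},
    {"dx":0,"dy":25,"dz":0,"rx":0,"ry":0,"rz":0,"fingers":1},
    {"dx":0,"dy":30,"dz":0,"rx":0,"ry":0,"rz":0,"fingers":1},
    {"dx":0,"dy":20,"dz":0,"rx":0,"ry":0,"rz":0,"fingers":1},
    {"dx":0,"dy":10,"dz":0,"rx":0,"ry":0,"rz":0,"fingers":1},
    {"dx":0,"dy":7,"dz":0,"rx":0,"ry":0,"rz":0,"fingers":1},
    {"dx":0,"dy":4,"dz":0,"rx":0,"ry":0,"rz":0,"fingers":1},
    {"dx":0,"dy":0,"dz":0,"rx":0,"ry":0,"rz":0,"fingers":1},
    {"dx":0,"dy":0,"dz":0,"rx":0,"ry":0,"rz":0,"fingers":1}
  ],
  "grip_force": 40
}}

```text
clock: 11.2
tool_pos: [618.8, 49.5, 47.3]
eef_rot: [[-0.095, 0.002, -0.995], [0.995, 0.0, -0.095], [-0.0, -1.0, -0.002]]
force: [0.5, 0.2, -1.3]
finger_gap: 47.1
```

```bash
python3 - <<'E'
from go import *
b=c2w(50,0); plan(b[0],b[1],43,1.666)
E
```

```text
t 11.2 pos [618.8  49.5  47.3] yaw 1.666 gap 47.1 F [ 0.5  0.2 -1.3] q [-0.05  0.51 -0.13  0.93  0.   -0.14]
 turn rv [ 0.002  0.    -0.   ] then tool shift [-1.8  4.3 -0.1]  now-tool shift [-1.8  4.3 -0.1]  world [ 0.3 -1.8 -4.3]
```

{"name": "move_arm", "arguments": {
  "commands": [
    {"dx":-1.8,"dy":2,"dz":0,"rx":0,"ry":0,"rz":0,"fingers":1},
    {"dx":0,"dy":2,"dz":0,"rx":0,"ry":0,"rz":0,"fingers":1},
    {"dx":0,"dy":0.5,"dz":0,"rx":0,"ry":0,"rz":0,"fingers":1},
    {"dx":0,"dy":0,"dz":0,"rx":0,"ry":0,"rz":0,"fingers":1},
    {"dx":0,"dy":0,"dz":0,"rx":0,"ry":0,"rz":0,"fingers":0.25},
    {"dx":0,"dy":0,"dz":0,"rx":0,"ry":0,"rz":0,"fingers":0.25},
    {"dx":0,"dy":0,"dz":0,"rx":0,"ry":0,"rz":0,"fingers":0.25},
    {"dx":0,"dy":-20,"dz":0,"rx":0,"ry":0,"rz":0,"fingers":0.25},
    {"dx":0,"dy":-40,"dz":0,"rx":0,"ry":0,"rz":0,"fingers":0.25},
    {"dx":0,"dy":-45,"dz":0,"rx":0,"ry":0,"rz":0,"fingers":0}
  ],
  "grip_force": 40
}}

```text
clock: 12.2
tool_pos: [616.8, 47.7, 146.0]
eef_rot: [[-0.095, -0.004, -0.995], [0.995, 0.0, -0.095], [0.001, -1.0, 0.004]]
force: [0.6, 0.3, 0.1]
finger_gap: 76.8
```

```bash
python3 go.py 504 -275.3 150 0.5; python3 - <<'E'
from go import *
crop("top",150,130,330,230,4,"g5.png"); crop("scene",180,105,380,265,4,"g6.png"); 
E
```

```text
t 12.2 pos [616.8  47.7 146. ] yaw 1.666 gap 76.8 F [0.6 0.3 0.1] q [-0.05  0.44  0.01  1.15  0.   -0.15]
 turn rv [-0.004  1.166 -0.002] then tool shift [-253.9   -4.  -229.4]  now-tool shift [-310.9   -3.6  143. ]  world [-112.8 -323.     4. ]
```

View pics/g6.png

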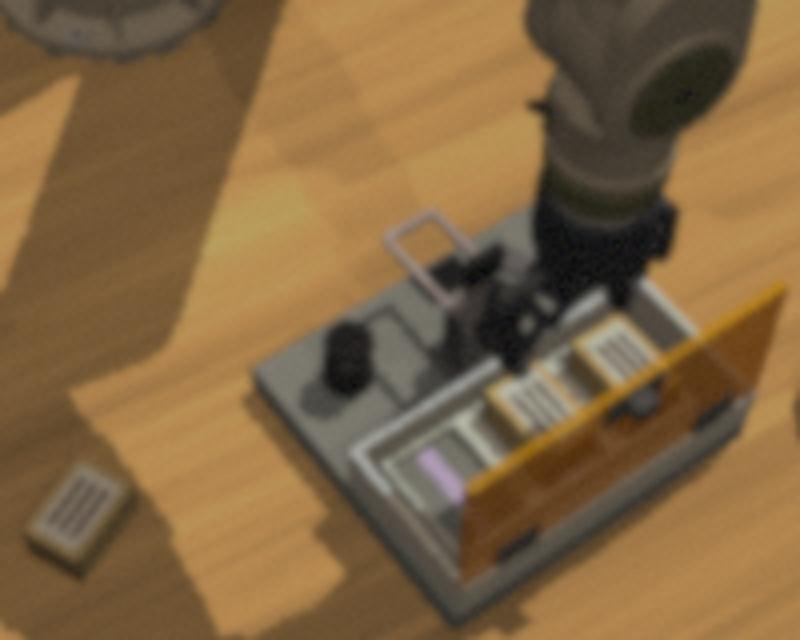

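{"name": "move_arm", "arguments": {
  "commands": [
    {"dx":-43,"dy":0,"dz":18,"rx":0,"ry":0,"rz":0,"fingers":0},
    {"dx":-44,"dy":0,"dz":20,"rx":0,"ry":0,"rz":0,"fingers":0},
    {"dx":-44,"dy":0,"dz":21,"rx":0,"ry":0,"rz":0,"fingers":0},
    {"dx":-44,"dy":0,"dz":21,"rx":0,"ry":0,"rz":0,"fingers":0},
    {"dx":-44,"dy":0,"dz":21,"rx":0,"ry":0,"rz":0,"fingers":0},
    {"dx":-44,"dy":0,"dz":21,"rx":0,"ry":0,"rz":0,"fingers":0},
    {"dx":-44,"dy":0,"dz":20,"rx":0,"ry":0,"rz":0,"fingers":0},
    {"dx":0,"dy":0,"dz":0,"rx":0,"ry":0.145,"rz":0,"fingers":0},
    {"dx":0,"dy":0,"dz":0,"rx":0,"ry":0.145,"rz":0,"fingers":0},
    {"dx":0,"dy":0,"dz":0,"rx":0,"ry":0.145,"rz":0,"fingers":0}
  ]
}}

```text
clock: 13.3
tool_pos: [505.5, -272.2, 146.1]
eef_rot: [[0.34, -0.0, -0.94], [0.94, 0.001, 0.34], [0.0, -1.0, 0.001]]
force: [-0.7, 1.0, 0.5]
finger_gap: 85.5
```

{"name": "move_arm", "arguments": {
  "commands": [
    {"dx":0,"dy":10,"dz":0,"rx":0,"ry":0.145,"rz":0,"fingers":0},
    {"dx":0,"dy":10,"dz":0,"rx":0,"ry":0.145,"rz":0,"fingers":0},
    {"dx":0,"dy":10,"dz":0,"rx":0,"ry":0.145,"rz":0,"fingers":0},
    {"dx":0,"dy":0,"dz":0,"rx":0,"ry":0.145,"rz":0,"fingers":0},
    {"dx":0,"dy":0,"dz":0,"rx":0,"ry":0.145,"rz":0,"fingers":0},
    {"dx":0,"dy":0,"dz":0,"rx":0,"ry":0,"rz":0,"fingers":0},
    {"dx":0,"dy":0,"dz":0,"rx":0,"ry":0,"rz":0,"fingers":0},
    {"dx":0,"dy":0,"dz":0,"rx":0,"ry":0,"rz":0,"fingers":0},
    {"dx":0,"dy":0,"dz":0,"rx":0,"ry":0,"rz":0,"fingers":0},
    {"dx":0,"dy":0,"dz":0,"rx":0,"ry":0,"rz":0,"fingers":0}
  ]
}}

```text
clock: 14.3
tool_pos: [506.1, -271.4, 116.8]
eef_rot: [[0.874, 0.0, -0.485], [0.485, 0.0, 0.874], [0.0, -1.0, -0.0]]
force: [-0.5, -0.7, 0.6]
finger_gap: 85.1
```

```bash
python3 go.py 504 -275.3 10 0.5; python3 - <<'E'
from go import *
crop("scene",160,165,260,265,6,"g6.png",proj([[504,-275.3,36]],'scene'));
crop("top",150,130,330,230,4,"g5.png")
E
```

```text
t 14.3 pos [ 506.1 -271.4  116.8] yaw 0.507 gap 85.1 F [-0.5 -0.7  0.6] q [-0.63  0.37 -0.16  1.04  0.    0.43]
 turn rv [0.    0.007 0.   ] then tool shift [ -3.7 106.8  -2.4]  now-tool shift [ -3.7 106.8  -2.3]  world [  -2.1   -3.9 -106.8]
```

View pics/g6.png

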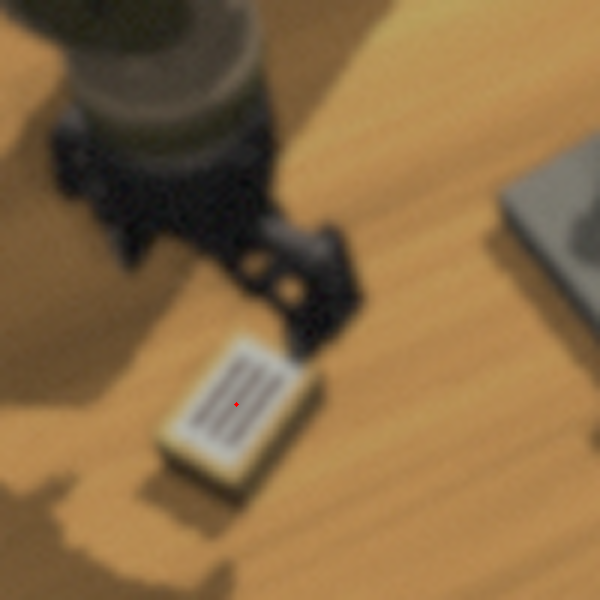

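View pics/g5.png

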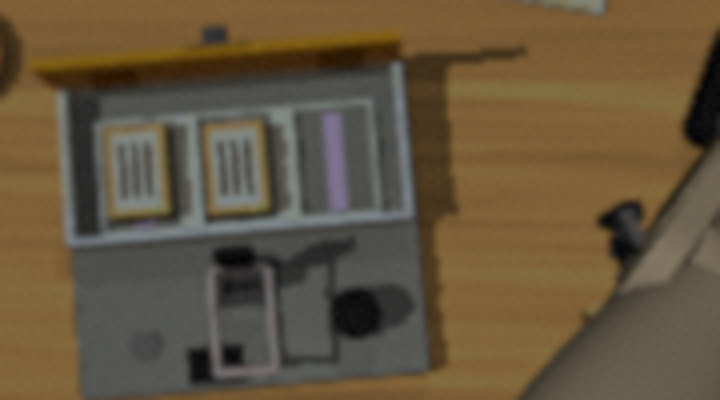

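{"name": "move_arm", "arguments": {
  "commands": [
    {"dx":-3.7,"dy":27,"dz":-2.4,"rx":0,"ry":0.007,"rz":0,"fingers":0},
    {"dx":0,"dy":30,"dz":0,"rx":0,"ry":0,"rz":0,"fingers":0},
    {"dx":0,"dy":25,"dz":0,"rx":0,"ry":0,"rz":0,"fingers":0},
    {"dx":0,"dy":15,"dz":0,"rx":0,"ry":0,"rz":0,"fingers":0},
    {"dx":0,"dy":10,"dz":0,"rx":0,"ry":0,"rz":0,"fingers":0},
    {"dx":0,"dy":0,"dz":0,"rx":0,"ry":0,"rz":0,"fingers":1},
    {"dx":0,"dy":0,"dz":0,"rx":0,"ry":0,"rz":0,"fingers":1},
    {"dx":0,"dy":0,"dz":0,"rx":0,"ry":0,"rz":0,"fingers":1},
    {"dx":0,"dy":0,"dz":0,"rx":0,"ry":0,"rz":0,"fingers":1},
    {"dx":0,"dy":-20,"dz":0,"rx":0,"ry":0,"rz":0,"fingers":1}
  ],
  "grip_force": 40
}}

```text
clock: 15.4
tool_pos: [502.6, -274.3, 28.4]
eef_rot: [[0.878, -0.003, -0.479], [0.479, 0.002, 0.878], [-0.002, -1.0, 0.003]]
force: [0.2, -0.2, -1.3]
finger_gap: 47.3
```

```bash
python3 - <<'E'
from go import *
from face import face
b=c2w(50,-78); plan(b[0],b[1],140,1.666)
for n,off in(('top',(1.2,-.8)),('scene',(-1.2,.8))):
    im=optics.get_image(n)
    for y in(78,0):
        r=face(n,im,c2w(50,y),66); 
        if r:
            d=r[0]-np.array(off)-CASE; c,s=np.cos(CY),np.sin(CY); print(n,y,(c*d[0]+s*d[1]).round(1),(-s*d[0]+c*d[1]).round(1),r[2:])
E
```

```text
t 15.4 pos [ 502.6 -274.3   28.4] yaw 0.499 gap 47.3 F [ 0.2 -0.2 -1.3] q [-0.64  0.45 -0.28  0.85  0.    0.43]
 turn rv [-4.000e-03 -1.167e+00  1.000e-03] then tool shift [ 231.5 -111.6 -146.6]  now-tool shift [ 225.6 -111.4  155.7]  world [123.9 244.4 111.6]
top 78 51.2 74.9 (127.7, 127.0, np.float64(-1.562))
top 0 52.4 3.6 (126.9, 126.1, np.float64(0.015))
scene 78 39.5 77.9 (38.4, 34.6, np.float64(0.112))
scene 0 20.9 -7.2 (129.6, 78.5, np.float64(-0.573))
```

{"name": "move_arm", "arguments": {
  "commands": [
    {"dx":0,"dy":-28,"dz":0,"rx":0,"ry":-0.146,"rz":0,"fingers":1},
    {"dx":0,"dy":-28,"dz":0,"rx":0,"ry":-0.146,"rz":0,"fingers":1},
    {"dx":0,"dy":-28,"dz":0,"rx":0,"ry":-0.146,"rz":0,"fingers":1},
    {"dx":0,"dy":-28,"dz":0,"rx":0,"ry":-0.146,"rz":0,"fingers":1},
    {"dx":0,"dy":0,"dz":0,"rx":0,"ry":-0.146,"rz":0,"fingers":1},
    {"dx":0,"dy":0,"dz":0,"rx":0,"ry":-0.146,"rz":0,"fingers":1},
    {"dx":0,"dy":0,"dz":0,"rx":0,"ry":-0.146,"rz":0,"fingers":1},
    {"dx":0,"dy":0,"dz":0,"rx":0,"ry":-0.145,"rz":0,"fingers":1},
    {"dx":30,"dy":0,"dz":-20,"rx":0,"ry":0,"rz":0,"fingers":1},
    {"dx":40,"dy":0,"dz":-25,"rx":0,"ry":0,"rz":0,"fingers":1}
  ],
  "grip_force": 40
}}

```text
clock: 16.5
tool_pos: [542.3, -202.5, 141.4]
eef_rot: [[-0.091, 0.001, -0.996], [0.996, -0.001, -0.091], [-0.001, -1.0, -0.001]]
force: [1.3, 0.1, -0.6]
finger_gap: 47.2
```

```bash
python3 - <<'E'
from go import *
b=c2w(50,-78); plan(b[0],b[1],140,1.666)
E
```

```text
t 16.5 pos [ 542.3 -202.5  141.4] yaw 1.662 gap 47.2 F [ 1.3  0.1 -0.6] q [-0.5   0.36 -0.11  1.1  -0.   -0.59]
 turn rv [ 0.001 -0.004 -0.001] then tool shift [ 163.8    1.4 -100.2]  now-tool shift [164.3   1.4 -99.5]  world [ 84.2 172.6  -1.4]
```

{"name": "move_arm", "arguments": {
  "commands": [
    {"dx":35,"dy":0,"dz":-22,"rx":0,"ry":-0.004,"rz":0,"fingers":1},
    {"dx":40,"dy":0,"dz":-25,"rx":0,"ry":0,"rz":0,"fingers":1},
    {"dx":40,"dy":0,"dz":-25,"rx":0,"ry":0,"rz":0,"fingers":1},
    {"dx":35,"dy":0,"dz":-20,"rx":0,"ry":0,"rz":0,"fingers":1},
    {"dx":14,"dy":0,"dz":-8,"rx":0,"ry":0,"rz":0,"fingers":1},
    {"dx":0,"dy":25,"dz":0,"rx":0,"ry":0,"rz":0,"fingers":1},
    {"dx":0,"dy":25,"dz":0,"rx":0,"ry":0,"rz":0,"fingers":1},
    {"dx":0,"dy":15,"dz":0,"rx":0,"ry":0,"rz":0,"fingers":1},
    {"dx":0,"dy":0,"dz":0,"rx":0,"ry":0,"rz":0,"fingers":1},
    {"dx":0,"dy":0,"dz":0,"rx":0,"ry":0,"rz":0,"fingers":1}
  ],
  "grip_force": 40
}}

```text
clock: 17.5
tool_pos: [625.4, -28.8, 76.7]
eef_rot: [[-0.098, -0.001, -0.995], [0.995, 0.0, -0.098], [0.0, -1.0, 0.001]]
force: [-0.3, -1.1, -0.8]
finger_gap: 47.3
```

```bash
python3 - <<'E'
from go import *
b=c2w(50,-78); plan(b[0],b[1],43,1.666)
crop("top",150,130,260,210,7,"g7.png"); crop("scene",235,105,395,225,5,"g8.png"); 
E
```

```text
t 17.5 pos [625.4 -28.8  76.7] yaw 1.669 gap 47.3 F [-0.3 -1.1 -0.8] q [-0.17  0.49 -0.07  1.01 -0.   -0.27]
 turn rv [-0.001  0.003  0.   ] then tool shift [-1.2 33.7 -1. ]  now-tool shift [-1.2 33.7 -1. ]  world [  1.1  -1.1 -33.7]
```

View pics/g7.png

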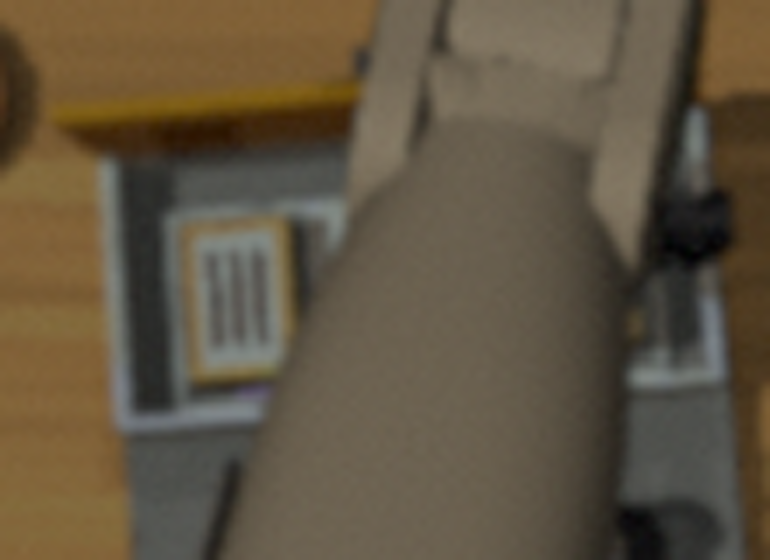

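View pics/g8.png

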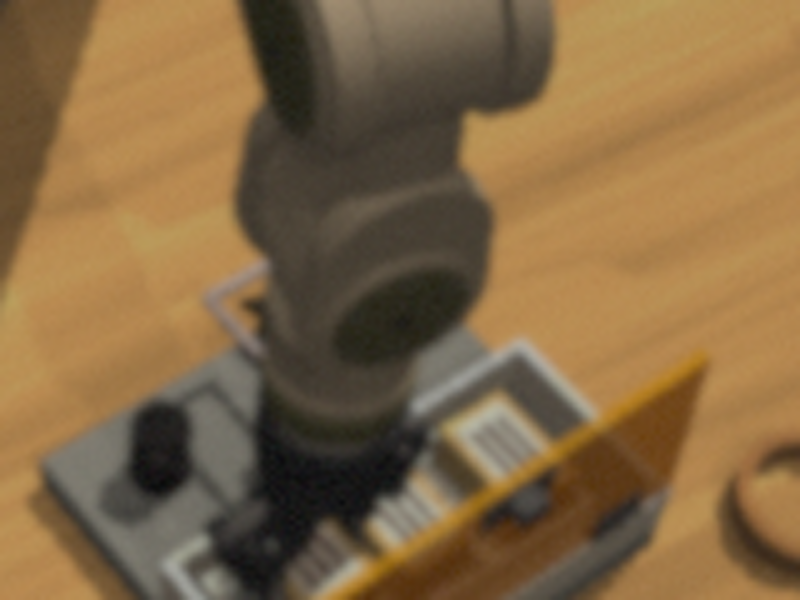

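{"name": "move_arm", "arguments": {
  "commands": [
    {"dx":-1.2,"dy":14,"dz":-1,"rx":0,"ry":0.003,"rz":0,"fingers":1},
    {"dx":0,"dy":10,"dz":0,"rx":0,"ry":0,"rz":0,"fingers":1},
    {"dx":0,"dy":6,"dz":0,"rx":0,"ry":0,"rz":0,"fingers":1},
    {"dx":0,"dy":3.5,"dz":0,"rx":0,"ry":0,"rz":0,"fingers":1},
    {"dx":0,"dy":0,"dz":0,"rx":0,"ry":0,"rz":0,"fingers":1},
    {"dx":0,"dy":0,"dz":0,"rx":0,"ry":0,"rz":0,"fingers":1},
    {"dx":0,"dy":0,"dz":0,"rx":0,"ry":0,"rz":0,"fingers":0.25},
    {"dx":0,"dy":0,"dz":0,"rx":0,"ry":0,"rz":0,"fingers":0.25},
    {"dx":0,"dy":0,"dz":0,"rx":0,"ry":0,"rz":0,"fingers":0.25},
    {"dx":0,"dy":-20,"dz":0,"rx":0,"ry":0,"rz":0,"fingers":0.25}
  ],
  "grip_force": 40
}}

```text
clock: 18.6
tool_pos: [624.6, -29.1, 61.0]
eef_rot: [[-0.096, -0.005, -0.995], [0.995, 0.001, -0.096], [0.001, -1.0, 0.005]]
force: [-0.2, -0.1, -0.5]
finger_gap: 63.9
```

{"name": "move_arm", "arguments": {
  "commands": [
    {"dx":0,"dy":-40,"dz":0,"rx":0,"ry":0,"rz":0,"fingers":0.25},
    {"dx":0,"dy":-40,"dz":0,"rx":0,"ry":0,"rz":0,"fingers":0.25},
    {"dx":-45,"dy":-10,"dz":0,"rx":0,"ry":0,"rz":0,"fingers":0.25},
    {"dx":-45,"dy":-10,"dz":0,"rx":0,"ry":0,"rz":0,"fingers":0.25},
    {"dx":-45,"dy":-10,"dz":0,"rx":0,"ry":0,"rz":0,"fingers":0.25},
    {"dx":-45,"dy":-10,"dz":0,"rx":0,"ry":0,"rz":0,"fingers":0.25},
    {"dx":-45,"dy":-10,"dz":0,"rx":0,"ry":0,"rz":0,"fingers":1},
    {"dx":0,"dy":0,"dz":0,"rx":0,"ry":0,"rz":0,"fingers":1},
    {"dx":0,"dy":0,"dz":0,"rx":0,"ry":0,"rz":0,"fingers":1},
    {"dx":0,"dy":0,"dz":0,"rx":0,"ry":0,"rz":0,"fingers":1}
  ]
}}

```text
clock: 19.6
tool_pos: [648.0, -252.5, 192.9]
eef_rot: [[-0.097, -0.001, -0.995], [0.995, 0.001, -0.097], [0.001, -1.0, 0.001]]
force: [-0.3, -0.3, -0.0]
finger_gap: 5.7
```

```bash
python3 - <<'E'
from go import *
h=c2w(118,0); plan(740,0,200,1.666)
P=[]
for y in(-78,0,78):
    for a,b in((36,24),(36,-24),(-36,24),(-36,-24)):
        P.append([*c2w(50+a,y+b),66])
off={'top':(1.2,-.8,0),'scene':(-1.2,.8,0)}
for n,nm in(('top','a1.png'),('scene','a2.png')):
    im=optics.get_image(n)
    crop(im,*((155,130,265,240,7) if n=='top' else (235,145,395,265,5)),nm,proj(np.array(P)+off[n],n))
E
```

```text
t 19.6 pos [ 648.  -252.5  192.9] yaw 1.667 gap 5.7 F [-0.3 -0.3 -0. ] q [-0.49  0.57  0.35  1.35  0.   -0.58]
 turn rv [-0.001  0.001  0.001] then tool shift [ 242.6   -7.1 -115.6]  now-tool shift [ 242.4   -6.9 -116. ]  world [ 92.  252.5   7.1]
```

View pics/a1.png

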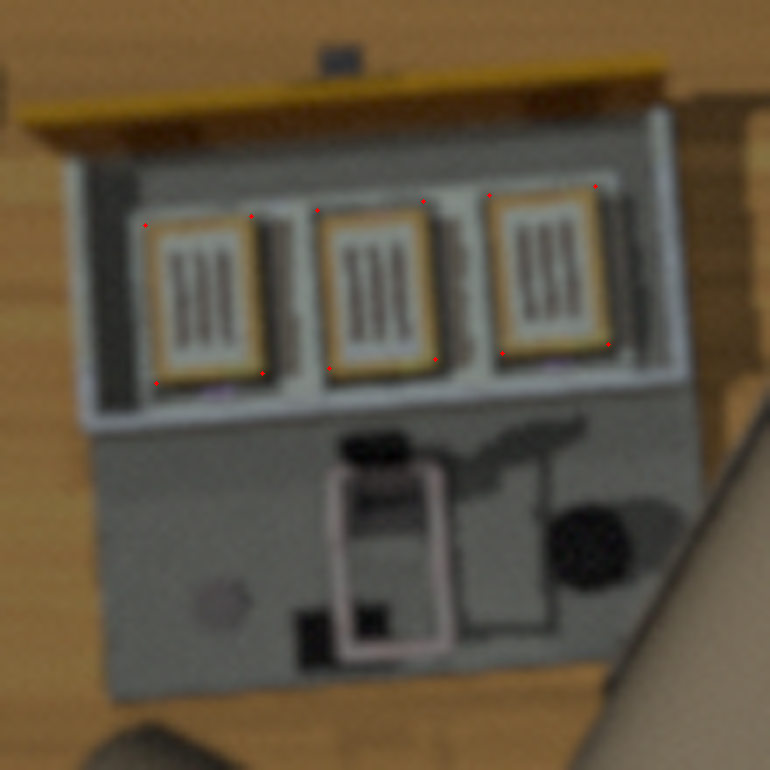

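View pics/a2.png

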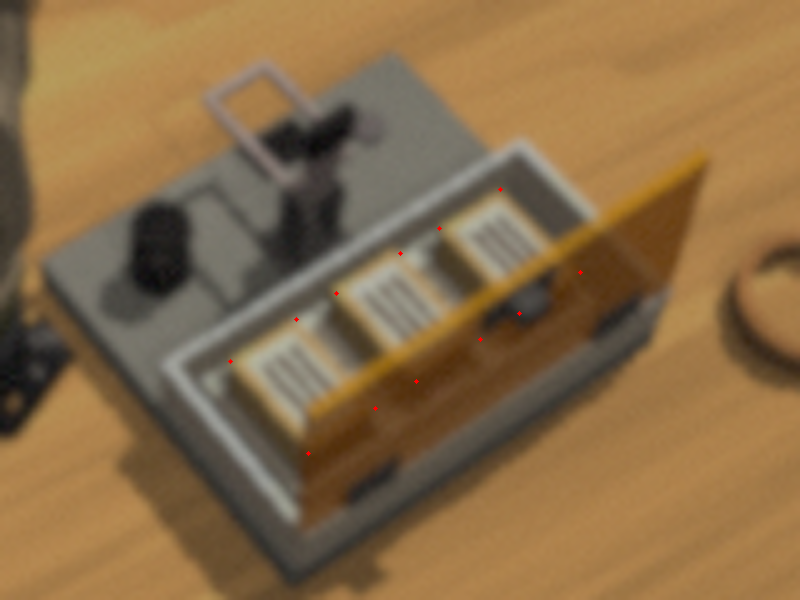

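```bash
python3 - <<'E'
from go import *
b=c2w(150,-50); plan(*b,235,1.666)
E
```

```text
t 19.7 pos [ 648.2 -251.7  193.1] yaw 1.669 gap -0.0 F [-0.2  0.4 -1.2] q [-0.49  0.57  0.35  1.35  0.   -0.58]
 turn rv [-0.001  0.003  0.001] then tool shift [250.8 -41.9 -99.5]  now-tool shift [ 250.6  -41.8 -100.2]  world [ 75.2 259.2  41.9]
```

{"name": "move_arm", "arguments": {
  "commands": [
    {"dx":15,"dy":-25,"dz":-10,"rx":0,"ry":0.003,"rz":0,"fingers":1},
    {"dx":30,"dy":-17,"dz":-12,"rx":0,"ry":0,"rz":0,"fingers":1},
    {"dx":40,"dy":0,"dz":-15,"rx":0,"ry":0,"rz":0,"fingers":1},
    {"dx":40,"dy":0,"dz":-15,"rx":0,"ry":0,"rz":0,"fingers":1},
    {"dx":40,"dy":0,"dz":-15,"rx":0,"ry":0,"rz":0,"fingers":1},
    {"dx":40,"dy":0,"dz":-15,"rx":0,"ry":0,"rz":0,"fingers":1},
    {"dx":25,"dy":0,"dz":-10,"rx":0,"ry":0,"rz":0,"fingers":1},
    {"dx":20,"dy":0,"dz":-8,"rx":0,"ry":0,"rz":0,"fingers":1},
    {"dx":0,"dy":0,"dz":0,"rx":0,"ry":0,"rz":0,"fingers":1},
    {"dx":0,"dy":0,"dz":0,"rx":0,"ry":0,"rz":0,"fingers":1}
  ]
}}

```text
clock: 20.7
tool_pos: [724.3, 5.7, 235.1]
eef_rot: [[-0.095, -0.0, -0.996], [0.996, -0.0, -0.095], [-0.0, -1.0, 0.0]]
force: [0.8, -1.1, -0.1]
finger_gap: -0.1
```

```bash
python3 - <<'E'
from go import *
b=c2w(150,-50); plan(*b,150,1.666)
crop("top",155,100,275,200,6,"b1.png");crop("scene",235,105,395,225,5,"b2.png")
E
```

```text
t 20.7 pos [724.3   5.7 235.1] yaw 1.666 gap -0.1 F [ 0.8 -1.1 -0.1] q [-0.1   0.64  0.56  1.5  -0.   -0.2 ]
 turn rv [-0. -0. -0.] then tool shift [ 1.9 85.1  0.8]  now-tool shift [ 1.9 85.1  0.8]  world [ -1.    1.8 -85.1]
```

View pics/b1.png

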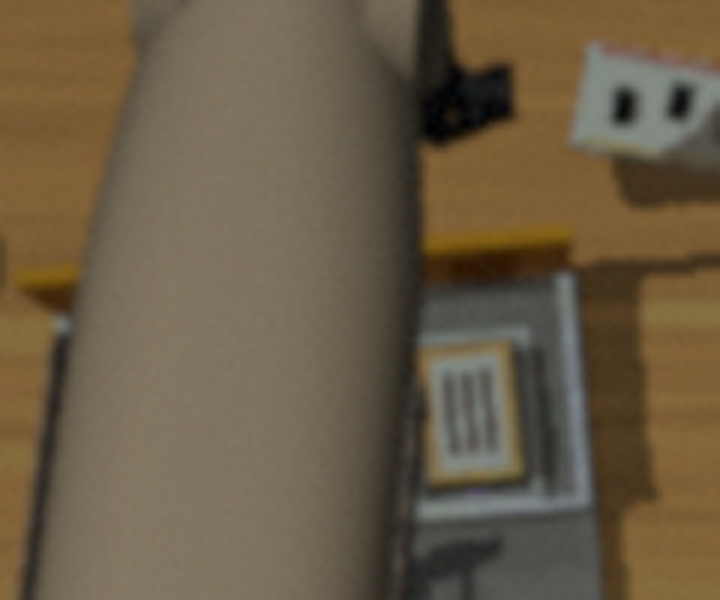

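View pics/b2.png

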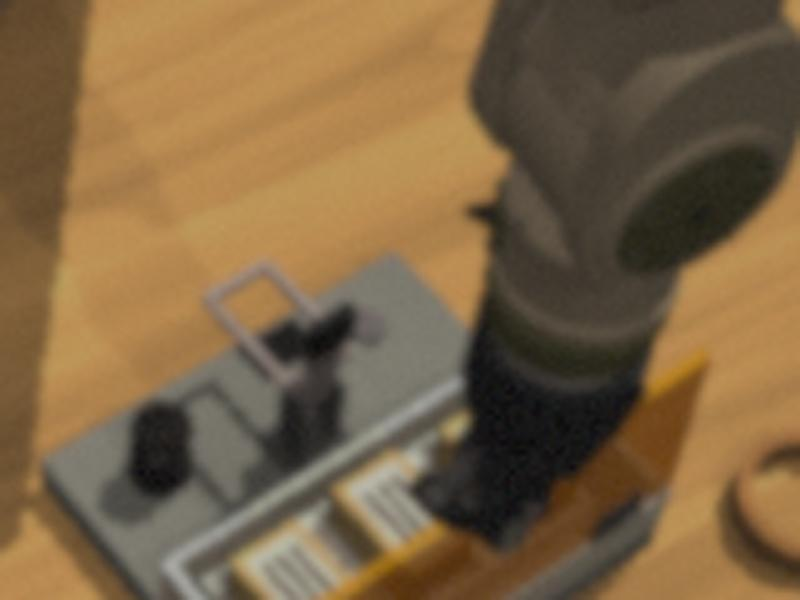

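{"name": "move_arm", "arguments": {
  "commands": [
    {"dx":-12,"dy":0,"dz":0,"rx":0,"ry":0,"rz":0,"fingers":1},
    {"dx":-12,"dy":20,"dz":0,"rx":0,"ry":0,"rz":0,"fingers":1},
    {"dx":0,"dy":30,"dz":0,"rx":0,"ry":0,"rz":0,"fingers":1},
    {"dx":0,"dy":25,"dz":0,"rx":0,"ry":0,"rz":0,"fingers":1},
    {"dx":0,"dy":5,"dz":0,"rx":0,"ry":0,"rz":0,"fingers":1},
    {"dx":0,"dy":0,"dz":10,"rx":0,"ry":0,"rz":0,"fingers":1},
    {"dx":0,"dy":0,"dz":10,"rx":0,"ry":0,"rz":0,"fingers":1},
    {"dx":0,"dy":0.3,"dz":9.5,"rx":0,"ry":0,"rz":0,"fingers":1},
    {"dx":0,"dy":0.3,"dz":9.5,"rx":0,"ry":0,"rz":0,"fingers":1},
    {"dx":0,"dy":0.3,"dz":9.5,"rx":0,"ry":0,"rz":0,"fingers":1}
  ]
}}

```text
clock: 21.8
tool_pos: [680.1, -25.0, 156.2]
eef_rot: [[-0.092, 0.005, -0.996], [0.996, -0.0, -0.092], [-0.001, -1.0, -0.005]]
force: [3.4, 0.7, -0.5]
finger_gap: 0.2
```

```bash
python3 - <<'E'
from go import *
b=c2w(101,-75); plan(*b,154,1.666)
crop("scene",235,105,395,225,5,"b2.png")
E
```

```text
t 21.8 pos [680.1 -25.  156.2] yaw 1.663 gap 0.2 F [ 3.4  0.7 -0.5] q [-0.15  0.54  0.21  1.24  0.   -0.25]
 turn rv [ 0.005 -0.003 -0.001] then tool shift [3.2 2.2 2.8]  now-tool shift [3.2 2.2 2.8]  world [-3.1  2.9 -2.2]
```

View pics/b2.png

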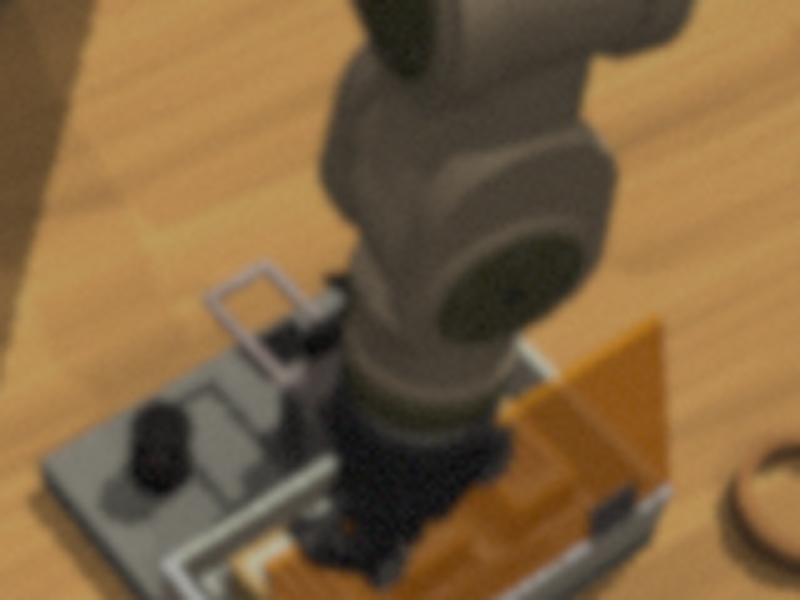

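{"name": "move_arm", "arguments": {
  "commands": [
    {"dx":0,"dy":3,"dz":9,"rx":0,"ry":0,"rz":0,"fingers":1},
    {"dx":0,"dy":3,"dz":9,"rx":0,"ry":0,"rz":0,"fingers":1},
    {"dx":0,"dy":3,"dz":9,"rx":0,"ry":0,"rz":0,"fingers":1},
    {"dx":0,"dy":5.5,"dz":8,"rx":0,"ry":0,"rz":0,"fingers":1},
    {"dx":0,"dy":6,"dz":8,"rx":0,"ry":0,"rz":0,"fingers":1},
    {"dx":0,"dy":6,"dz":8,"rx":0,"ry":0,"rz":0,"fingers":1},
    {"dx":0,"dy":7.5,"dz":4,"rx":0,"ry":0,"rz":0,"fingers":1},
    {"dx":0,"dy":7.5,"dz":4,"rx":0,"ry":0,"rz":0,"fingers":1},
    {"dx":0,"dy":7.5,"dz":4,"rx":0,"ry":0,"rz":0,"fingers":1},
    {"dx":0,"dy":0,"dz":0,"rx":0,"ry":0,"rz":0,"fingers":1}
  ]
}}

```text
clock: 22.85
tool_pos: [614.6, -29.5, 104.0]
eef_rot: [[-0.093, -0.002, -0.996], [0.996, 0.001, -0.093], [0.001, -1.0, 0.002]]
force: [-0.3, 0.2, -0.2]
finger_gap: -0.1
```

```bash
python3 - <<'E'
from go import *
b=c2w(33,-75); plan(*b,80,1.666)
crop("scene",235,105,395,225,5,"b3.png")
E
```

```text
t 22.85 pos [614.6 -29.5 104. ] yaw 1.664 gap -0.1 F [-0.3  0.2 -0.2] q [-0.18  0.45 -0.06  1.06  0.   -0.27]
 turn rv [-0.002 -0.002  0.001] then tool shift [ 1.4 24.   5.2]  now-tool shift [ 1.4 24.   5.2]  world [ -5.3   0.9 -24. ]
```

View pics/b3.png

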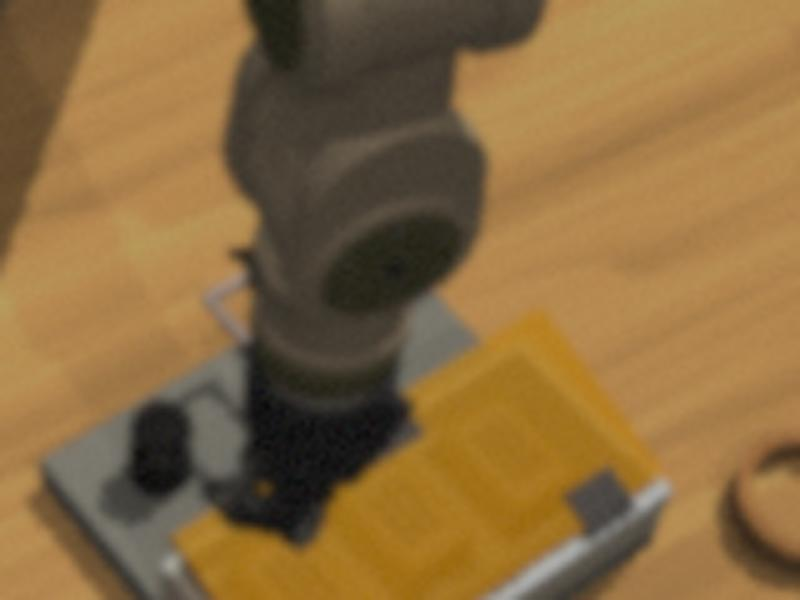

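{"name": "move_arm", "arguments": {
  "commands": [
    {"dx":0,"dy":7,"dz":0,"rx":0,"ry":0,"rz":0,"fingers":1},
    {"dx":0,"dy":7,"dz":0,"rx":0,"ry":0,"rz":0,"fingers":1},
    {"dx":0,"dy":5,"dz":0,"rx":0,"ry":0,"rz":0,"fingers":1},
    {"dx":0,"dy":3,"dz":0,"rx":0,"ry":0,"rz":0,"fingers":1},
    {"dx":0,"dy":2,"dz":0,"rx":0,"ry":0,"rz":0,"fingers":1},
    {"dx":0,"dy":1,"dz":0,"rx":0,"ry":0,"rz":0,"fingers":1},
    {"dx":0,"dy":1,"dz":0,"rx":0,"ry":0,"rz":0,"fingers":1},
    {"dx":0,"dy":0,"dz":0,"rx":0,"ry":0,"rz":0,"fingers":1},
    {"dx":0,"dy":0,"dz":0,"rx":0,"ry":0,"rz":0,"fingers":1},
    {"dx":0,"dy":0,"dz":0,"rx":0,"ry":0,"rz":0,"fingers":1}
  ]
}}

```text
clock: 23.9
tool_pos: [616.0, -29.5, 79.5]
eef_rot: [[-0.093, 0.0, -0.996], [0.996, 0.0, -0.093], [0.0, -1.0, -0.0]]
force: [0.1, 0.0, -0.5]
finger_gap: -0.3
```

```bash
python3 - <<'E'
from go import *
b=c2w(33,-75); plan(*b,80,1.666)
crop("scene",235,105,395,225,5,"b3.png")
E
```

```text
t 23.9 pos [616.  -29.5  79.5] yaw 1.664 gap -0.3 F [ 0.1  0.  -0.5] q [-0.18  0.47 -0.1   1.    0.   -0.27]
 turn rv [ 0.    -0.002  0.   ] then tool shift [ 1.6 -0.5  6.6]  now-tool shift [ 1.6 -0.5  6.6]  world [-6.7  0.9  0.5]
```

View pics/b3.png

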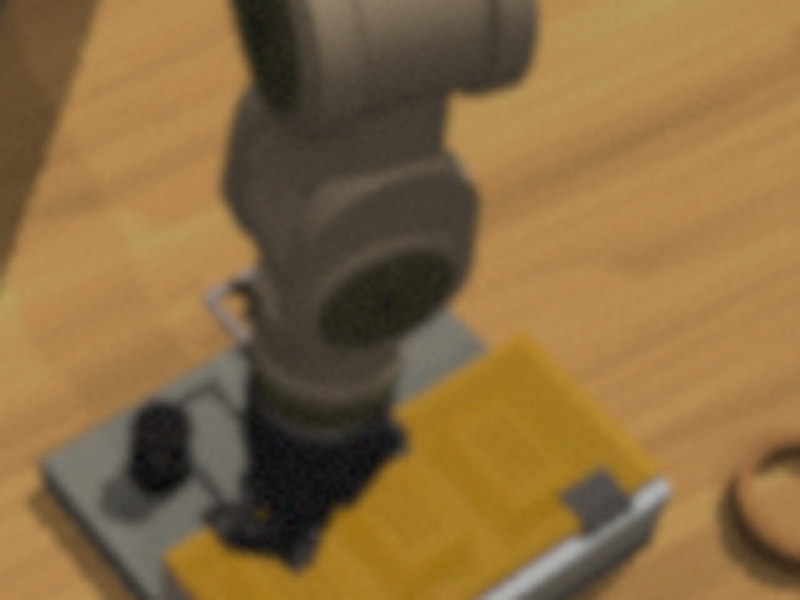

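{"name": "move_arm", "arguments": {
  "commands": [
    {"dx":0,"dy":1,"dz":0,"rx":0,"ry":0,"rz":0,"fingers":1},
    {"dx":0,"dy":1,"dz":0,"rx":0,"ry":0,"rz":0,"fingers":1},
    {"dx":0,"dy":1,"dz":0,"rx":0,"ry":0,"rz":0,"fingers":1},
    {"dx":0,"dy":0,"dz":0,"rx":0,"ry":0,"rz":0,"fingers":1},
    {"dx":0,"dy":0,"dz":0,"rx":0,"ry":0,"rz":0,"fingers":1},
    {"dx":0,"dy":0,"dz":0,"rx":0,"ry":0,"rz":0,"fingers":1},
    {"dx":0,"dy":0,"dz":0,"rx":0,"ry":0,"rz":0,"fingers":1},
    {"dx":0,"dy":0,"dz":0,"rx":0,"ry":0,"rz":0,"fingers":1},
    {"dx":0,"dy":0,"dz":0,"rx":0,"ry":0,"rz":0,"fingers":1},
    {"dx":0,"dy":0,"dz":0,"rx":0,"ry":0,"rz":0,"fingers":1}
  ]
}}

```text
clock: 24.95
tool_pos: [615.9, -29.5, 78.0]
eef_rot: [[-0.093, 0.001, -0.996], [0.996, -0.0, -0.093], [-0.0, -1.0, -0.001]]
force: [-4.4, 1.6, 9.6]
finger_gap: -0.2
```

{"name": "move_arm", "arguments": {
  "commands": [
    {"dx":0,"dy":-10,"dz":0,"rx":0,"ry":0,"rz":0,"fingers":1},
    {"dx":0,"dy":-35,"dz":0,"rx":0,"ry":0,"rz":0,"fingers":1},
    {"dx":0,"dy":-40,"dz":0,"rx":0,"ry":0,"rz":0,"fingers":1},
    {"dx":-30,"dy":-35,"dz":0,"rx":0,"ry":0,"rz":0,"fingers":1},
    {"dx":-45,"dy":-15,"dz":0,"rx":0,"ry":0,"rz":0,"fingers":1},
    {"dx":-45,"dy":0,"dz":0,"rx":0,"ry":0,"rz":0,"fingers":1},
    {"dx":-45,"dy":0,"dz":0,"rx":0,"ry":0,"rz":0,"fingers":1},
    {"dx":-45,"dy":0,"dz":0,"rx":0,"ry":0,"rz":0,"fingers":1},
    {"dx":-40,"dy":0,"dz":0,"rx":0,"ry":0,"rz":0,"fingers":1},
    {"dx":0,"dy":0,"dz":0,"rx":0,"ry":0,"rz":0,"fingers":1}
  ]
}}

```text
clock: 25.95
tool_pos: [638.7, -284.1, 210.4]
eef_rot: [[-0.087, 0.0, -0.996], [0.996, -0.002, -0.087], [-0.002, -1.0, 0.0]]
force: [-0.4, -0.5, -0.4]
finger_gap: 0.1
```

```bash
python3 - <<'E'
from go import *
crop("top",155,130,265,240,7,"c1.png");crop("scene",250,145,350,225,8,"c2.png")
E
```

```text
(no output)
```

View pics/c1.png

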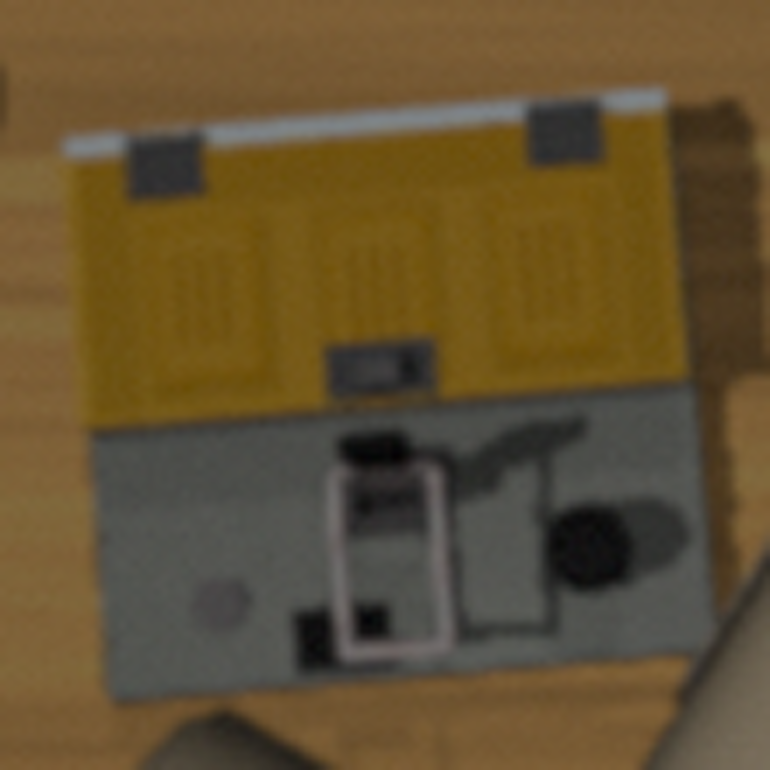

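View pics/c2.png

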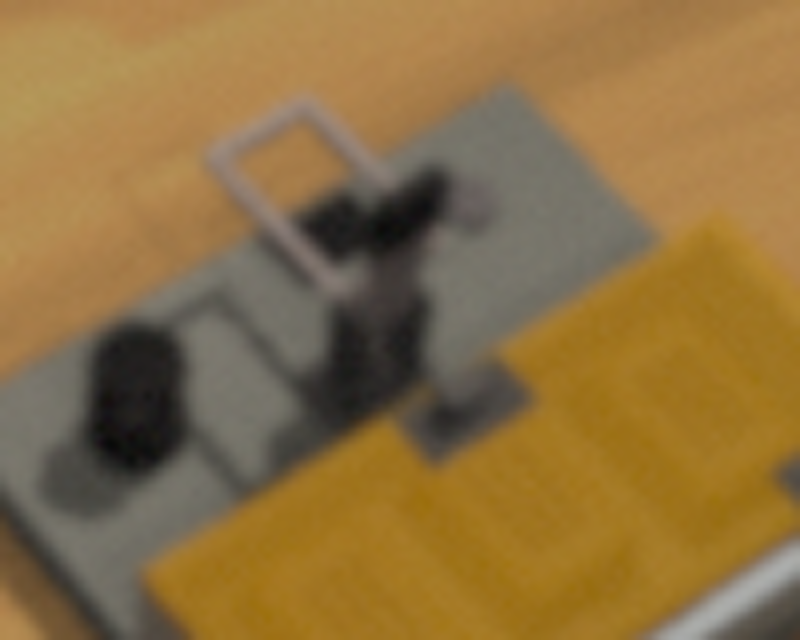

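```bash
python3 - <<'E'
from go import *
off={'top':(1.2,-.8),'scene':(-1.2,.8)}
def W(x,y,z,n): return [*(c2w(x,y)+np.array(off[n])),z]
for a in(-.15,-.05,.05,.15,.25):
    g=[-40-65*np.sin(a),84+65*np.cos(a)];h=[-40-28*np.sin(a),84+28*np.cos(a)]
    b=1.7;bar=[h[0]-79*np.sin(a+b),h[1]+79*np.cos(a+b)]
    tip=[-40-85*np.sin(a),84+85*np.cos(a)]
    o=[]
    for n,f,x0,y0 in(('top',7,155,130),('scene',8,250,145)):
        for q in(tip,g,bar): o.append(((proj(W(q[0],0,q[1],n),n)[0]-[x0-.5,y0-.5])*f).round())
    print(a,np.array(bar).round(1),[list(map(int,v)) for v in o])
E
```

```text
-0.15 [-114.8  113.3] [[371, 430], [376, 442], [397, 645], [426, 199], [415, 226], [264, 129]]
-0.05 [-117.4  105.7] [[373, 450], [377, 457], [399, 652], [411, 181], [404, 213], [258, 137]]
0.05 [-119.1   97.9] [[374, 470], [378, 472], [401, 656], [395, 165], [392, 201], [255, 147]]
0.15 [-120.1   89.9] [[376, 490], [379, 488], [402, 659], [380, 150], [381, 190], [252, 158]]
0.25 [-120.3   81.9] [[378, 510], [381, 503], [403, 661], [365, 138], [369, 180], [250, 170]]
```

```bash
python3 - <<'E'
from go import *
a=[343/7+154.5,638/7+129.5]; b=[335/8+249.5,222/8+144.5]
o1,d1=ray([a],'top');o2,d2=ray([b],'scene');d1=d1[0];d2=d2[0]
A=np.c_[d1,-d2];s=np.linalg.lstsq(A,o2-o1,rcond=None)[0];p=o1+d1*s[0];q=o2+d2*s[1];print(p,q)
c,s_=np.cos(CY),np.sin(CY);d=(p-[*CASE,0]);print('case',c*d[0]+s_*d[1],-s_*d[0]+c*d[1])
# where is bar/hand
b=c2w(-112,0); plan(*b,190,1.666)
E
```

```text
[462.24808298  60.89900201  44.67909425] [463.84263262  63.64017869  45.00001927]
case -104.87135979642615 27.972935235353347
t 26.05 pos [ 638.6 -279.4  210.8] yaw 1.662 gap 0.2 F [ 0.4  0.6 -1. ] q [-0.53  0.57  0.39  1.39  0.   -0.62]
 turn rv [-0.001 -0.004  0.001] then tool shift [327.5  20.8 150.4]  now-tool shift [326.9  21.2 151.7]  world [-180.8  311.8  -20.8]
```

{"name": "move_arm", "arguments": {
  "commands": [
    {"dx":35,"dy":0,"dz":16,"rx":0,"ry":-0.004,"rz":0,"fingers":0},
    {"dx":41,"dy":0,"dz":19,"rx":0,"ry":0,"rz":0,"fingers":0},
    {"dx":41,"dy":0,"dz":19,"rx":0,"ry":0,"rz":0,"fingers":0},
    {"dx":41,"dy":0,"dz":19,"rx":0,"ry":0,"rz":0,"fingers":0},
    {"dx":41,"dy":0,"dz":19,"rx":0,"ry":0,"rz":0,"fingers":0},
    {"dx":41,"dy":0,"dz":19,"rx":0,"ry":0,"rz":0,"fingers":0},
    {"dx":41,"dy":0,"dz":19,"rx":0,"ry":0,"rz":0,"fingers":0},
    {"dx":30,"dy":0,"dz":14,"rx":0,"ry":0,"rz":0,"fingers":0},
    {"dx":16,"dy":0,"dz":7,"rx":0,"ry":0,"rz":0,"fingers":0},
    {"dx":0,"dy":20,"dz":0,"rx":0,"ry":0,"rz":0,"fingers":0}
  ]
}}

```text
clock: 27.05
tool_pos: [456.6, 35.9, 194.0]
eef_rot: [[-0.103, 0.005, -0.995], [0.995, 0.0, -0.103], [-0.0, -1.0, -0.005]]
force: [0.7, -0.7, 0.3]
finger_gap: 85.3
```

```bash
python3 - <<'E'
from go import *
b=c2w(-112,0); plan(*b,97,1.666)
crop("scene",235,105,335,225,5,"d1.png")
E
```

```text
t 27.05 pos [456.6  35.9 194. ] yaw 1.674 gap 85.3 F [ 0.7 -0.7  0.3] q [-0.1   0.1  -0.32  1.15  0.   -0.2 ]
 turn rv [ 0.005  0.008 -0.   ] then tool shift [-3.6 97.  -0.9]  now-tool shift [-3.6 97.  -0.4]  world [  1.3  -3.5 -97. ]
```

View pics/d1.png

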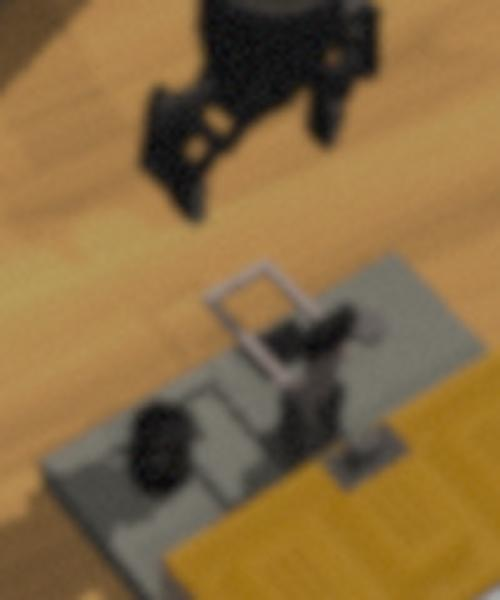

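{"name": "move_arm", "arguments": {
  "commands": [
    {"dx":-3.6,"dy":26,"dz":-0.5,"rx":0,"ry":0.008,"rz":0,"fingers":0},
    {"dx":0,"dy":30,"dz":0,"rx":0,"ry":0,"rz":0,"fingers":0},
    {"dx":0,"dy":25,"dz":0,"rx":0,"ry":0,"rz":0,"fingers":0},
    {"dx":0,"dy":15,"dz":0,"rx":0,"ry":0,"rz":0,"fingers":0},
    {"dx":0,"dy":10,"dz":0,"rx":0,"ry":0,"rz":0,"fingers":0},
    {"dx":0,"dy":0,"dz":0,"rx":0,"ry":0,"rz":0,"fingers":0},
    {"dx":0,"dy":0,"dz":0,"rx":0,"ry":0,"rz":0,"fingers":1},
    {"dx":0,"dy":0,"dz":0,"rx":0,"ry":0,"rz":0,"fingers":1},
    {"dx":0,"dy":0,"dz":0,"rx":0,"ry":0,"rz":0,"fingers":1},
    {"dx":0,"dy":0,"dz":0,"rx":0,"ry":0,"rz":0,"fingers":1}
  ],
  "grip_force": 25
}}

```text
clock: 28.1
tool_pos: [457.7, 30.4, 86.0]
eef_rot: [[-0.09, 0.0, -0.996], [0.996, 0.003, -0.09], [0.003, -1.0, -0.0]]
force: [-1.7, 5.5, 1.8]
finger_gap: 50.3
```

```bash
python3 - <<'E'
from go import *
b=c2w(-112,0); plan(*b,88,1.666)
crop("scene",235,105,335,225,5,"d1.png")
E
```

```text
t 28.1 pos [457.7  30.4  86. ] yaw 1.661 gap 50.3 F [-1.7  5.5  1.8] q [-0.11  0.19 -0.49  0.89  0.   -0.2 ]
 turn rv [ 0.    -0.005  0.003] then tool shift [ 1.9 -2.  -0.3]  now-tool shift [ 1.9 -2.  -0.3]  world [0.1 1.9 2. ]
```

View pics/d1.png

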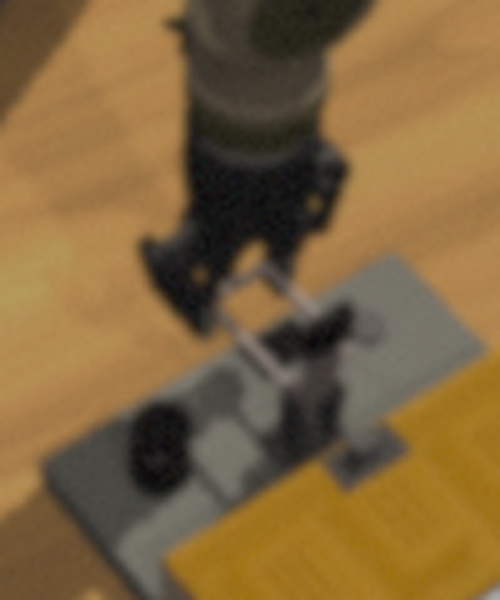

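{"name": "move_arm", "arguments": {
  "commands": [
    {"dx":0,"dy":-8,"dz":-0.3,"rx":0,"ry":0,"rz":0,"fingers":1},
    {"dx":0,"dy":-8.4,"dz":-0.7,"rx":0,"ry":0,"rz":0,"fingers":1},
    {"dx":0,"dy":-7.2,"dz":-1.7,"rx":0,"ry":0,"rz":0,"fingers":1},
    {"dx":0,"dy":-7.1,"dz":-2.3,"rx":0,"ry":0,"rz":0,"fingers":1},
    {"dx":0,"dy":-6.8,"dz":-3,"rx":0,"ry":0,"rz":0,"fingers":1},
    {"dx":0,"dy":-6.5,"dz":-3.7,"rx":0,"ry":0,"rz":0,"fingers":1},
    {"dx":0,"dy":-6,"dz":-4.4,"rx":0,"ry":0,"rz":0,"fingers":1},
    {"dx":0,"dy":-5.6,"dz":-4.9,"rx":0,"ry":0,"rz":0,"fingers":1},
    {"dx":0,"dy":0,"dz":0,"rx":0,"ry":0,"rz":0,"fingers":1},
    {"dx":0,"dy":0,"dz":0,"rx":0,"ry":0,"rz":0,"fingers":1}
  ],
  "grip_force": 25
}}

```text
clock: 29.15
tool_pos: [477.8, 32.8, 141.2]
eef_rot: [[-0.091, -0.002, -0.996], [0.996, 0.004, -0.091], [0.004, -1.0, 0.001]]
force: [-3.4, 6.4, 0.1]
finger_gap: 49.7
```

```bash
python3 - <<'E'
from go import *
b=c2w(-91.2,0); plan(*b,141.6,1.666)
crop("scene",235,85,335,205,5,"d2.png")
E
```

```text
t 29.15 pos [477.8  32.8 141.2] yaw 1.661 gap 49.7 F [-3.4  6.4  0.1] q [-0.1   0.18 -0.36  1.04  0.   -0.19]
 turn rv [-0.001 -0.005  0.004] then tool shift [ 1.5 -0.4 -0.8]  now-tool shift [ 1.5 -0.4 -0.8]  world [0.7 1.6 0.4]
```

View pics/d2.png

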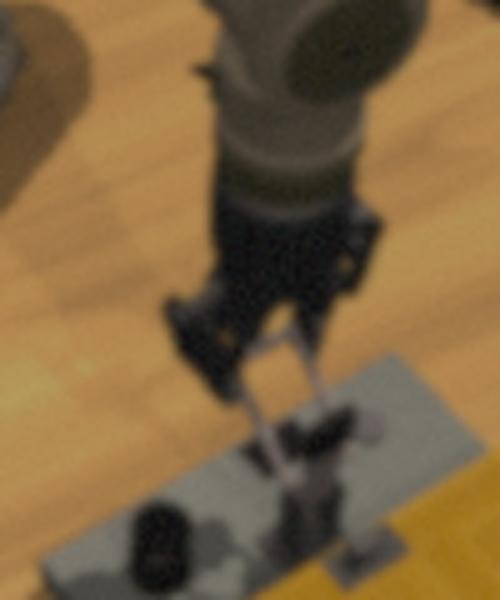

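{"name": "move_arm", "arguments": {
  "commands": [
    {"dx":0.5,"dy":-5,"dz":-5.5,"rx":0,"ry":0,"rz":0,"fingers":1},
    {"dx":0.5,"dy":-4.5,"dz":-6,"rx":0,"ry":0,"rz":0,"fingers":1},
    {"dx":0,"dy":-4,"dz":-6.4,"rx":0,"ry":0,"rz":0,"fingers":1},
    {"dx":0,"dy":-3.1,"dz":-6.7,"rx":0,"ry":0,"rz":0,"fingers":1},
    {"dx":0,"dy":-4.4,"dz":-14.2,"rx":0,"ry":0,"rz":0,"fingers":1},
    {"dx":0,"dy":-1.5,"dz":-14.8,"rx":0,"ry":0,"rz":0,"fingers":1},
    {"dx":0,"dy":1.5,"dz":-14.8,"rx":0,"ry":0,"rz":0,"fingers":1},
    {"dx":0,"dy":4.4,"dz":-14.2,"rx":0,"ry":0,"rz":0,"fingers":1},
    {"dx":0,"dy":0,"dz":0,"rx":0,"ry":0,"rz":0,"fingers":1},
    {"dx":0,"dy":0,"dz":0,"rx":0,"ry":0,"rz":0,"fingers":1}
  ],
  "grip_force": 25
}}

```text
clock: 30.2
tool_pos: [563.6, 40.9, 160.0]
eef_rot: [[-0.09, 0.006, -0.996], [0.996, 0.003, -0.09], [0.003, -1.0, -0.006]]
force: [2.0, 5.7, 6.0]
finger_gap: 50.3
```

```bash
python3 - <<'E'
from go import *
b=c2w(-8.8,0); plan(*b,158,1.666)
crop("scene",235,85,335,205,5,"d2.png");crop("top",155,130,265,240,5,"d3.png")
E
```

```text
t 30.2 pos [563.6  40.9 160. ] yaw 1.661 gap 50.3 F [2.  5.7 6. ] q [-0.07  0.32 -0.12  1.12  0.   -0.16]
 turn rv [ 0.006 -0.005  0.003] then tool shift [1.6 2.  3. ]  now-tool shift [1.6 2.  3. ]  world [-3.1  1.3 -2. ]
```

View pics/d2.png

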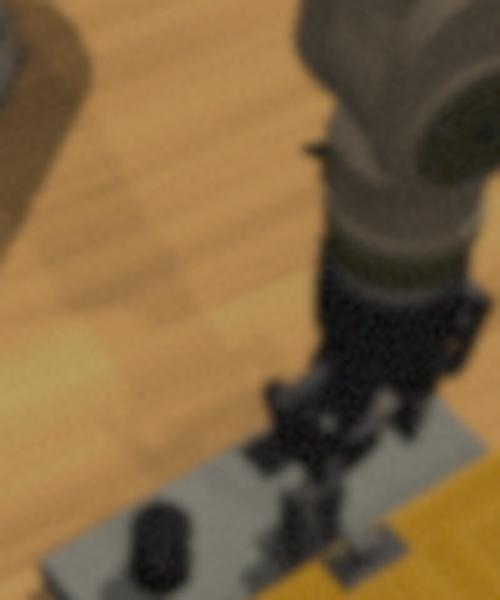

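View pics/d3.png

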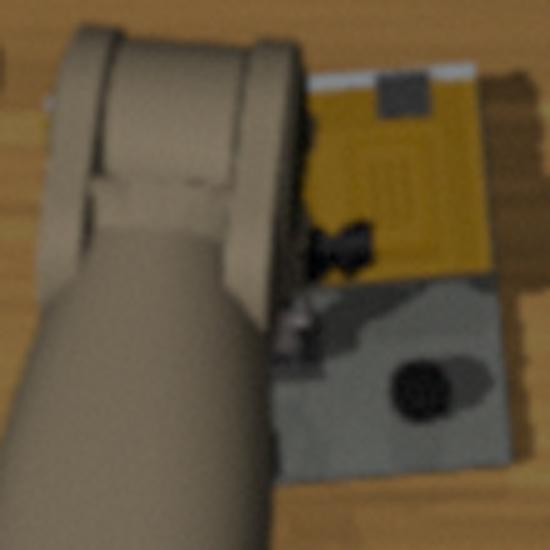

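{"name": "move_arm", "arguments": {
  "commands": [
    {"dx":0.5,"dy":3.3,"dz":-6,"rx":0,"ry":0,"rz":0,"fingers":1},
    {"dx":0,"dy":4,"dz":-6,"rx":0,"ry":0,"rz":0,"fingers":1},
    {"dx":0,"dy":4.5,"dz":-5.8,"rx":0,"ry":0,"rz":0,"fingers":1},
    {"dx":0,"dy":5.1,"dz":-5.2,"rx":0,"ry":0,"rz":0,"fingers":1},
    {"dx":0,"dy":5.5,"dz":-4.9,"rx":0,"ry":0,"rz":0,"fingers":1},
    {"dx":0,"dy":6,"dz":-4.4,"rx":0,"ry":0,"rz":0,"fingers":1},
    {"dx":0,"dy":6.5,"dz":-3.7,"rx":0,"ry":0,"rz":0,"fingers":1},
    {"dx":0,"dy":6.8,"dz":-3,"rx":0,"ry":0,"rz":0,"fingers":1},
    {"dx":0,"dy":0,"dz":0,"rx":0,"ry":0,"rz":0,"fingers":1},
    {"dx":0,"dy":0,"dz":0,"rx":0,"ry":0,"rz":0,"fingers":1}
  ],
  "grip_force": 25
}}

```text
clock: 31.3
tool_pos: [602.7, 44.6, 118.0]
eef_rot: [[-0.09, 0.006, -0.996], [0.996, 0.003, -0.09], [0.002, -1.0, -0.006]]
force: [3.6, 5.3, 4.1]
finger_gap: 50.0
```

```bash
python3 - <<'E'
from go import *
b=c2w(31.6,0); plan(*b,117,1.666)
crop("scene",235,85,335,205,5,"d2.png");crop("top",155,130,265,240,5,"d3.png")
E
```

```text
t 31.3 pos [602.7  44.6 118. ] yaw 1.661 gap 50.0 F [3.6 5.3 4.1] q [-0.06  0.42 -0.08  1.06  0.   -0.15]
 turn rv [ 0.006 -0.005  0.002] then tool shift [1.6 1.  1.8]  now-tool shift [1.6 0.9 1.8]  world [-1.9  1.4 -1. ]
```

View pics/d2.png

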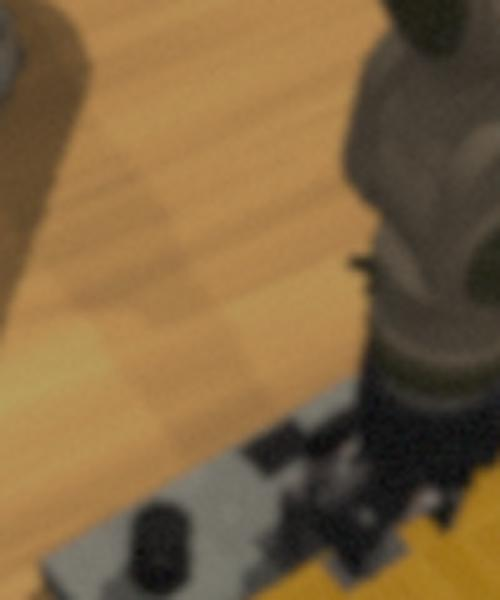

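{"name": "move_arm", "arguments": {
  "commands": [
    {"dx":0,"dy":0,"dz":0,"rx":0,"ry":0,"rz":0,"fingers":0},
    {"dx":0,"dy":0,"dz":0,"rx":0,"ry":0,"rz":0,"fingers":0},
    {"dx":0,"dy":0,"dz":0,"rx":0,"ry":0,"rz":0,"fingers":0},
    {"dx":0,"dy":0,"dz":0,"rx":0,"ry":0,"rz":0,"fingers":0},
    {"dx":0,"dy":-20,"dz":0,"rx":0,"ry":0,"rz":0,"fingers":0},
    {"dx":0,"dy":-40,"dz":0,"rx":0,"ry":0,"rz":0,"fingers":0},
    {"dx":0,"dy":-40,"dz":0,"rx":0,"ry":0,"rz":0,"fingers":0},
    {"dx":-45,"dy":0,"dz":0,"rx":0,"ry":0,"rz":0,"fingers":0},
    {"dx":-45,"dy":0,"dz":0,"rx":0,"ry":0,"rz":0,"fingers":0},
    {"dx":-45,"dy":0,"dz":0,"rx":0,"ry":0,"rz":0,"fingers":0}
  ]
}}

```text
clock: 32.4
tool_pos: [612.1, -92.4, 216.5]
eef_rot: [[-0.09, 0.001, -0.996], [0.996, -0.0, -0.09], [-0.0, -1.0, -0.001]]
force: [0.5, -0.0, 0.1]
finger_gap: 85.5
```

```bash
python3 - <<'E'
from go import *
crop("scene",250,145,350,225,8,"d2.png");crop("top",155,130,265,240,7,"d3.png")
E
```

```text
(no output)
```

View pics/d2.png

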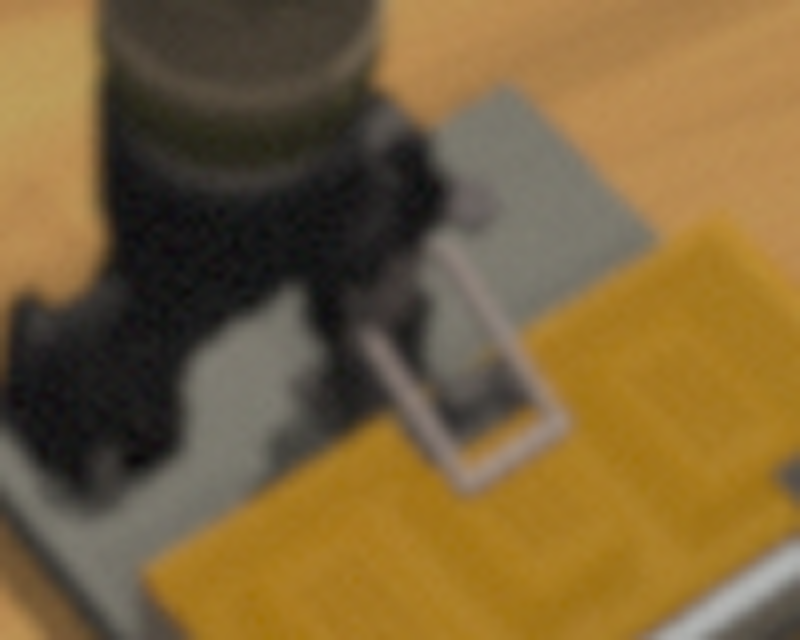

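View pics/d3.png

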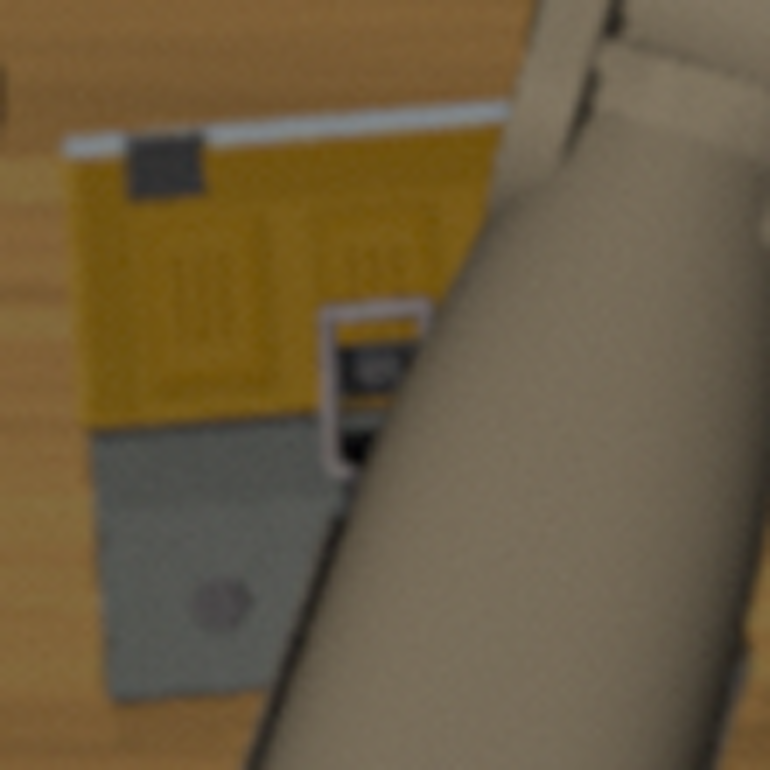

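```bash
python3 - <<'E'
from go import *
for n,px,off in(('top',[376/7+154.5,312/7+129.5],(1.2,-.8)),('scene',[518/8+249.5,452/8+144.5],(-1.2,.8))):
    d=atz([px],n,84)[0][:2]-np.array(off)-CASE;c,s=np.cos(CY),np.sin(CY);print(n,c*d[0]+s*d[1],-s*d[0]+c*d[1])
b=c2w(-20,0);plan(*b,230,1.666)
E
```

```text
top 34.85602595954624 -0.12847705227654993
scene 36.39100643067587 1.4365640841467342
t 32.5 pos [612.3 -96.8 215.5] yaw 1.654 gap 85.4 F [-0.3  0.8 -0.6] q [-0.29  0.41  0.14  1.31 -0.   -0.37]
 turn rv [ 0.    -0.012 -0.002] then tool shift [143.2 -14.5  49.5]  now-tool shift [142.6 -14.8  51.2]  world [-62.9 137.9  14.5]
```

```bash
python3 - <<'E'
from go import *
b=c2w(0,0);plan(*b,215,1.666)
E
```

```text
t 32.5 pos [612.3 -96.8 215.5] yaw 1.654 gap 85.4 F [-0.3  0.8 -0.6] q [-0.29  0.41  0.14  1.31 -0.   -0.37]
 turn rv [ 0.    -0.012 -0.002] then tool shift [143.2   0.5  29.5]  now-tool shift [142.9   0.2  31.3]  world [-43.  139.8  -0.5]
```

{"name": "move_arm", "arguments": {
  "commands": [
    {"dx":28,"dy":0,"dz":5.5,"rx":0,"ry":-0.012,"rz":0,"fingers":1},
    {"dx":40,"dy":0,"dz":8,"rx":0,"ry":0,"rz":0,"fingers":1},
    {"dx":40,"dy":0,"dz":8,"rx":0,"ry":0,"rz":0,"fingers":1},
    {"dx":25,"dy":0,"dz":6,"rx":0,"ry":0,"rz":0,"fingers":1},
    {"dx":10,"dy":0,"dz":2,"rx":0,"ry":0,"rz":0,"fingers":1},
    {"dx":0,"dy":20,"dz":0,"rx":0,"ry":0,"rz":0,"fingers":1},
    {"dx":0,"dy":30,"dz":0,"rx":0,"ry":0,"rz":0,"fingers":1},
    {"dx":0,"dy":20,"dz":0,"rx":0,"ry":0,"rz":0,"fingers":1},
    {"dx":0,"dy":8,"dz":0,"rx":0,"ry":0,"rz":0,"fingers":1},
    {"dx":0,"dy":0,"dz":0,"rx":0,"ry":0,"rz":0,"fingers":1}
  ]
}}

```text
clock: 33.5
tool_pos: [567.7, 47.8, 136.7]
eef_rot: [[-0.101, -0.003, -0.995], [0.995, 0.0, -0.101], [0.0, -1.0, 0.002]]
force: [-0.0, -0.3, 0.8]
finger_gap: -0.3
```

```bash
python3 - <<'E'
from go import *
b=c2w(-17,0);plan(*b,136,1.666)
crop("scene",250,125,350,205,8,"e1.png")
E
```

```text
t 33.5 pos [567.7  47.8 136.7] yaw 1.672 gap -0.3 F [-0.  -0.3  0.8] q [-0.06  0.35 -0.14  1.09 -0.   -0.16]
 turn rv [-0.002  0.006  0.   ] then tool shift [-5.   0.7 15.9]  now-tool shift [-4.9  0.8 15.9]  world [-15.3  -6.5  -0.7]
```

View pics/e1.png

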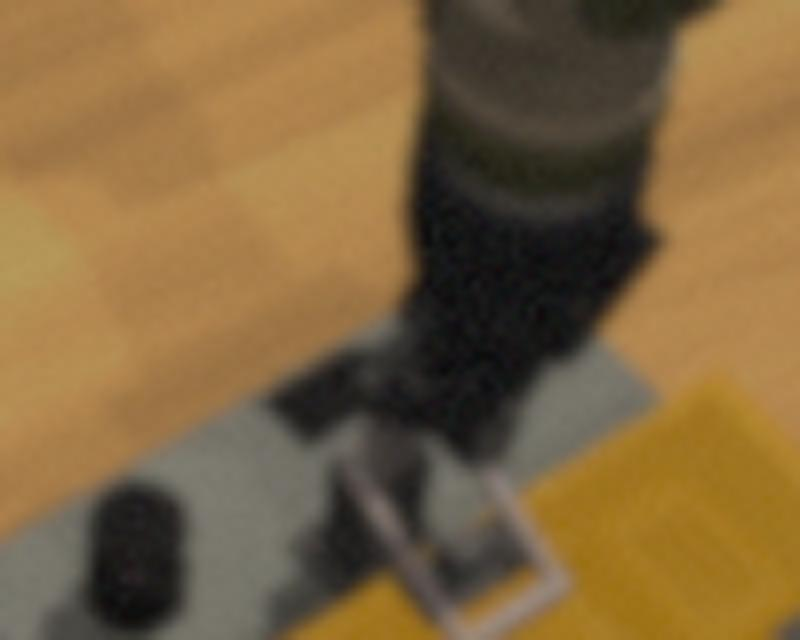

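{"name": "move_arm", "arguments": {
  "commands": [
    {"dx":-5,"dy":0,"dz":8,"rx":0,"ry":0.006,"rz":0,"fingers":1},
    {"dx":0,"dy":0,"dz":8,"rx":0,"ry":0,"rz":0,"fingers":1},
    {"dx":0,"dy":-1.3,"dz":8.7,"rx":0,"ry":0,"rz":0,"fingers":1},
    {"dx":0,"dy":-1.3,"dz":8.7,"rx":0,"ry":0,"rz":0,"fingers":1},
    {"dx":0,"dy":-1.3,"dz":8.7,"rx":0,"ry":0,"rz":0,"fingers":1},
    {"dx":0,"dy":1,"dz":6.7,"rx":0,"ry":0,"rz":0,"fingers":1},
    {"dx":0,"dy":1.5,"dz":6.7,"rx":0,"ry":0,"rz":0,"fingers":1},
    {"dx":0,"dy":1.5,"dz":6.5,"rx":0,"ry":0,"rz":0,"fingers":1},
    {"dx":0,"dy":0,"dz":0,"rx":0,"ry":0,"rz":0,"fingers":1},
    {"dx":0,"dy":0,"dz":0,"rx":0,"ry":0,"rz":0,"fingers":1}
  ]
}}

```text
clock: 34.55
tool_pos: [506.5, 37.2, 137.5]
eef_rot: [[-0.095, -0.001, -0.995], [0.995, 0.0, -0.095], [0.0, -1.0, 0.001]]
force: [0.7, 0.4, 0.6]
finger_gap: -0.3
```

```bash
python3 - <<'E'
from go import *
b=c2w(-63,0);plan(*b,136,1.666)
crop("scene",250,125,350,205,8,"e1.png")
E
```

```text
t 34.55 pos [506.5  37.2 137.5] yaw 1.666 gap -0.3 F [0.7 0.4 0.6] q [-0.08  0.23 -0.3   1.04  0.   -0.18]
 turn rv [-0.001 -0.     0.   ] then tool shift [-0.2  1.5 -0.1]  now-tool shift [-0.2  1.5 -0.1]  world [ 0.1 -0.2 -1.5]
```

View pics/e1.png

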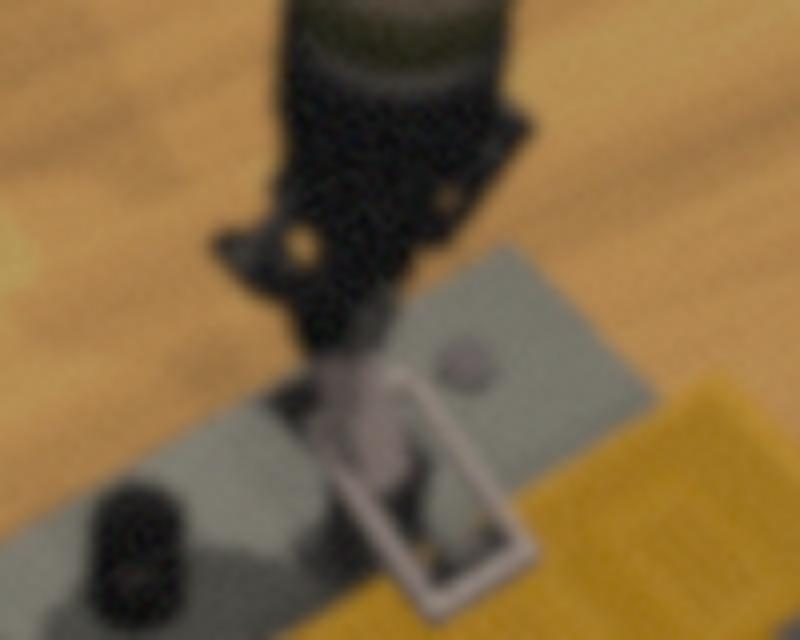

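{"name": "move_arm", "arguments": {
  "commands": [
    {"dx":0,"dy":3,"dz":6,"rx":0,"ry":0,"rz":0,"fingers":1},
    {"dx":0,"dy":3.5,"dz":6,"rx":0,"ry":0,"rz":0,"fingers":1},
    {"dx":0,"dy":4,"dz":5.5,"rx":0,"ry":0,"rz":0,"fingers":1},
    {"dx":0,"dy":4.5,"dz":5,"rx":0,"ry":0,"rz":0,"fingers":1},
    {"dx":0,"dy":5,"dz":5,"rx":0,"ry":0,"rz":0,"fingers":1},
    {"dx":0,"dy":5,"dz":4,"rx":0,"ry":0,"rz":0,"fingers":1},
    {"dx":0,"dy":0,"dz":0,"rx":0,"ry":0,"rz":0,"fingers":1},
    {"dx":0,"dy":0,"dz":0,"rx":0,"ry":0,"rz":0,"fingers":1},
    {"dx":0,"dy":0,"dz":0,"rx":0,"ry":0,"rz":0,"fingers":1},
    {"dx":0,"dy":0,"dz":0,"rx":0,"ry":0,"rz":0,"fingers":1}
  ]
}}

```text
clock: 35.6
tool_pos: [475.4, 34.3, 112.5]
eef_rot: [[-0.095, -0.001, -0.995], [0.995, 0.0, -0.095], [0.0, -1.0, 0.001]]
force: [0.1, 0.8, -0.3]
finger_gap: -0.1
```

```bash
python3 - <<'E'
from go import *
b=c2w(-94.6,0);plan(*b,112,1.666)
crop("scene",250,125,350,205,8,"e1.png")
E
```

```text
t 35.6 pos [475.4  34.3 112.5] yaw 1.666 gap -0.1 F [ 0.1  0.8 -0.3] q [-0.1   0.2  -0.41  0.96  0.   -0.19]
 turn rv [-0.001 -0.     0.   ] then tool shift [-0.2  0.5  0.2]  now-tool shift [-0.2  0.5  0.2]  world [-0.2 -0.2 -0.5]
```

View pics/e1.png

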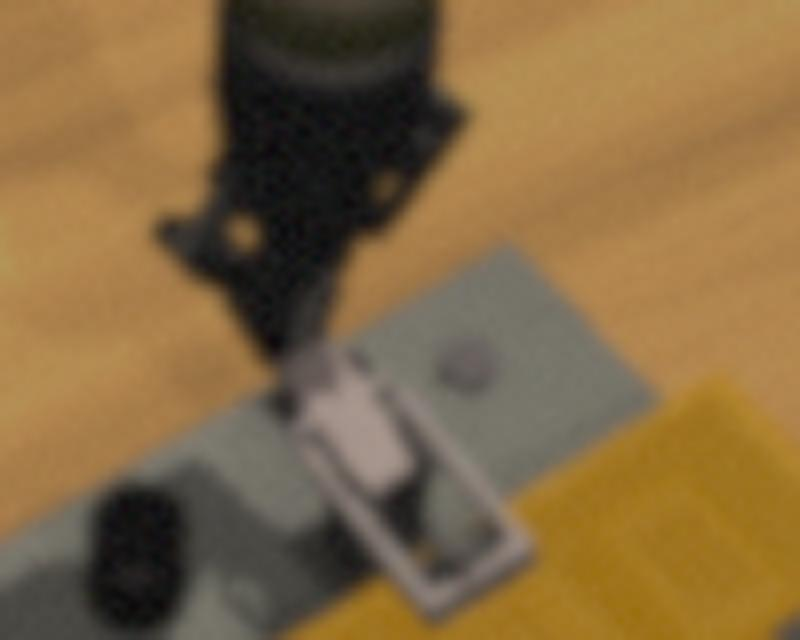

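{"name": "move_arm", "arguments": {
  "commands": [
    {"dx":0,"dy":5.5,"dz":3.5,"rx":0,"ry":0,"rz":0,"fingers":1},
    {"dx":0,"dy":6,"dz":3,"rx":0,"ry":0,"rz":0,"fingers":1},
    {"dx":0,"dy":6,"dz":2.5,"rx":0,"ry":0,"rz":0,"fingers":1},
    {"dx":0,"dy":0,"dz":0,"rx":0,"ry":0,"rz":0,"fingers":1},
    {"dx":0,"dy":0,"dz":0,"rx":0,"ry":0,"rz":0,"fingers":1},
    {"dx":0,"dy":0,"dz":0,"rx":0,"ry":0,"rz":0,"fingers":1},
    {"dx":0,"dy":0,"dz":0,"rx":0,"ry":0,"rz":0,"fingers":1},
    {"dx":0,"dy":0,"dz":0,"rx":0,"ry":0,"rz":0,"fingers":1},
    {"dx":0,"dy":0,"dz":0,"rx":0,"ry":0,"rz":0,"fingers":1},
    {"dx":0,"dy":0,"dz":0,"rx":0,"ry":0,"rz":0,"fingers":1}
  ]
}}

```text
clock: 36.65
tool_pos: [466.9, 33.4, 95.3]
eef_rot: [[-0.095, 0.0, -0.995], [0.995, 0.0, -0.095], [0.0, -1.0, -0.0]]
force: [0.6, -0.3, 0.3]
finger_gap: 0.3
```

```bash
python3 - <<'E'
from go import *
b=c2w(-103.7,0);plan(*b,94,1.666)
crop("scene",250,125,350,205,8,"e1.png")
crop("top",155,130,265,240,7,"e2.png")
E
```

```text
t 36.65 pos [466.9  33.4  95.3] yaw 1.666 gap 0.3 F [ 0.6 -0.3  0.3] q [-0.1   0.2  -0.46  0.92  0.   -0.2 ]
 turn rv [0. 0. 0.] then tool shift [-0.1  1.3  0.9]  now-tool shift [-0.1  1.3  0.9]  world [-0.9 -0.2 -1.3]
```

View pics/e1.png

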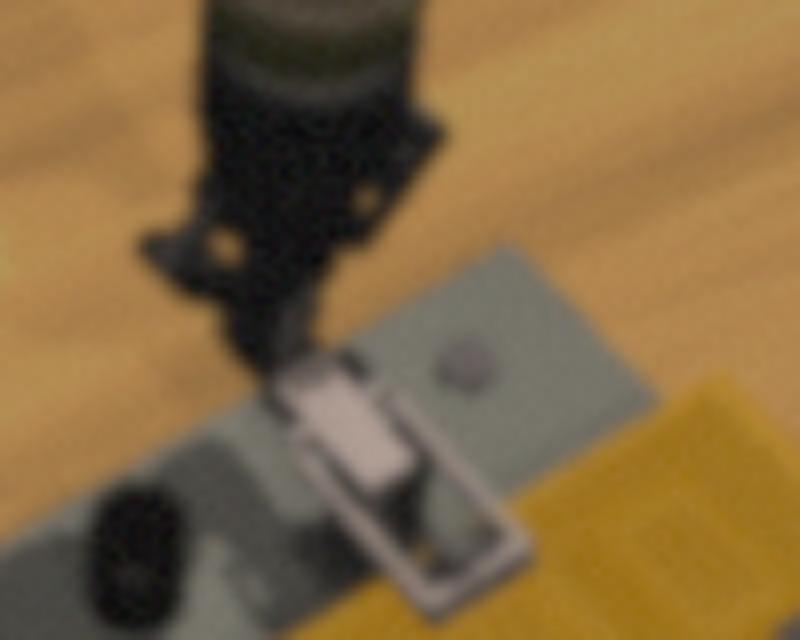

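View pics/e2.png

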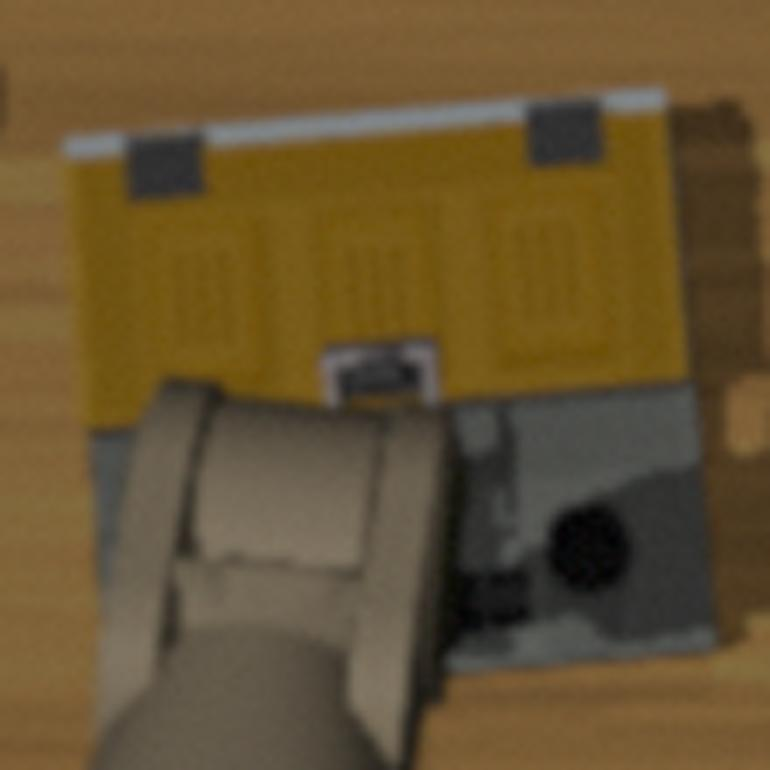

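{"name": "move_arm", "arguments": {
  "commands": [
    {"dx":0,"dy":4,"dz":1,"rx":0,"ry":0,"rz":0,"fingers":1},
    {"dx":0,"dy":4,"dz":1,"rx":0,"ry":0,"rz":0,"fingers":1},
    {"dx":0,"dy":4,"dz":1,"rx":0,"ry":0,"rz":0,"fingers":1},
    {"dx":0,"dy":3,"dz":0,"rx":0,"ry":0,"rz":0,"fingers":1},
    {"dx":0,"dy":2,"dz":0,"rx":0,"ry":0,"rz":0,"fingers":1},
    {"dx":0,"dy":1,"dz":0,"rx":0,"ry":0,"rz":0,"fingers":1},
    {"dx":0,"dy":0,"dz":0,"rx":0,"ry":0,"rz":0,"fingers":1},
    {"dx":0,"dy":0,"dz":0,"rx":0,"ry":0,"rz":0,"fingers":1},
    {"dx":0,"dy":0,"dz":0,"rx":0,"ry":0,"rz":0,"fingers":1},
    {"dx":0,"dy":0,"dz":0,"rx":0,"ry":0,"rz":0,"fingers":1}
  ]
}}

```text
clock: 37.75
tool_pos: [464.1, 33.1, 77.3]
eef_rot: [[-0.095, 0.0, -0.995], [0.995, 0.0, -0.095], [0.0, -1.0, -0.0]]
force: [0.0, 0.1, 0.2]
finger_gap: -0.3
```

```bash
python3 - <<'E'
from go import *
b=c2w(-107,0);plan(*b,75,1.666)
crop("scene",250,125,350,205,8,"e1.png")
E
```

```text
t 37.75 pos [464.1  33.1  77.3] yaw 1.666 gap -0.3 F [0.  0.1 0.2] q [-0.1   0.21 -0.49  0.87  0.   -0.2 ]
 turn rv [ 0. -0.  0.] then tool shift [-0.1  2.3  1.3]  now-tool shift [-0.1  2.3  1.3]  world [-1.3 -0.2 -2.3]
```

View pics/e1.png

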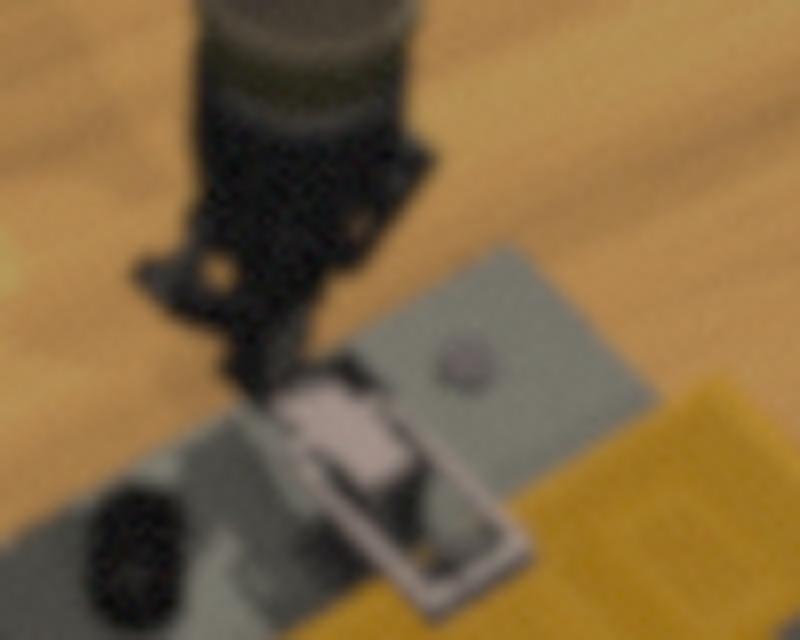

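{"name": "move_arm", "arguments": {
  "commands": [
    {"dx":0,"dy":1,"dz":0,"rx":0,"ry":0,"rz":0,"fingers":1},
    {"dx":0,"dy":1,"dz":0,"rx":0,"ry":0,"rz":0,"fingers":1},
    {"dx":0,"dy":1,"dz":0,"rx":0,"ry":0,"rz":0,"fingers":1},
    {"dx":0,"dy":1,"dz":0,"rx":0,"ry":0,"rz":0,"fingers":1},
    {"dx":0,"dy":0,"dz":0,"rx":0,"ry":0,"rz":0,"fingers":1},
    {"dx":0,"dy":0,"dz":0,"rx":0,"ry":0,"rz":0,"fingers":1},
    {"dx":0,"dy":0,"dz":0,"rx":0,"ry":0,"rz":0,"fingers":1},
    {"dx":0,"dy":0,"dz":0,"rx":0,"ry":0,"rz":0,"fingers":1},
    {"dx":0,"dy":0,"dz":0,"rx":0,"ry":0,"rz":0,"fingers":1},
    {"dx":0,"dy":0,"dz":0,"rx":0,"ry":0,"rz":0,"fingers":1}
  ]
}}

```text
clock: 38.8
tool_pos: [464.3, 33.1, 76.2]
eef_rot: [[-0.095, 0.002, -0.995], [0.995, -0.0, -0.095], [-0.001, -1.0, -0.002]]
force: [-8.7, -0.1, 26.5]
finger_gap: 0.1
```

{"name": "move_arm", "arguments": {
  "commands": [
    {"dx":0,"dy":-5,"dz":0,"rx":0,"ry":0,"rz":0,"fingers":1},
    {"dx":0,"dy":-20,"dz":0,"rx":0,"ry":0,"rz":0,"fingers":1},
    {"dx":0,"dy":-25,"dz":0,"rx":0,"ry":0,"rz":0,"fingers":1},
    {"dx":-30,"dy":0,"dz":-9,"rx":0,"ry":0,"rz":0,"fingers":1},
    {"dx":-30,"dy":0,"dz":-12,"rx":0,"ry":0,"rz":0,"fingers":1},
    {"dx":-25,"dy":0,"dz":-10,"rx":0,"ry":0,"rz":0,"fingers":1},
    {"dx":0,"dy":0,"dz":0,"rx":0,"ry":0,"rz":0,"fingers":1},
    {"dx":0,"dy":0,"dz":0,"rx":0,"ry":0,"rz":0,"fingers":1},
    {"dx":0,"dy":0,"dz":0,"rx":0,"ry":0,"rz":0,"fingers":1},
    {"dx":0,"dy":0,"dz":0,"rx":0,"ry":0,"rz":0,"fingers":1}
  ]
}}

```text
clock: 39.8
tool_pos: [502.3, -47.7, 123.2]
eef_rot: [[-0.096, -0.001, -0.995], [0.995, 0.0, -0.096], [0.0, -1.0, 0.001]]
force: [-0.5, 0.2, -0.0]
finger_gap: 0.1
```

```bash
python3 - <<'E'
from go import *
b=c2w(-75,-85);plan(*b,84,1.666)
crop("scene",250,125,350,205,8,"e1.png");crop("top",155,130,265,240,7,"e2.png")
E
```

```text
t 39.8 pos [502.3 -47.7 123.2] yaw 1.667 gap 0.1 F [-0.5  0.2 -0. ] q [-0.25  0.24 -0.33  1.    0.   -0.35]
 turn rv [-0.001  0.001  0.   ] then tool shift [-1.1 39.2 -0.3]  now-tool shift [-1.1 39.2 -0.4]  world [  0.4  -1.  -39.2]
```

View pics/e1.png

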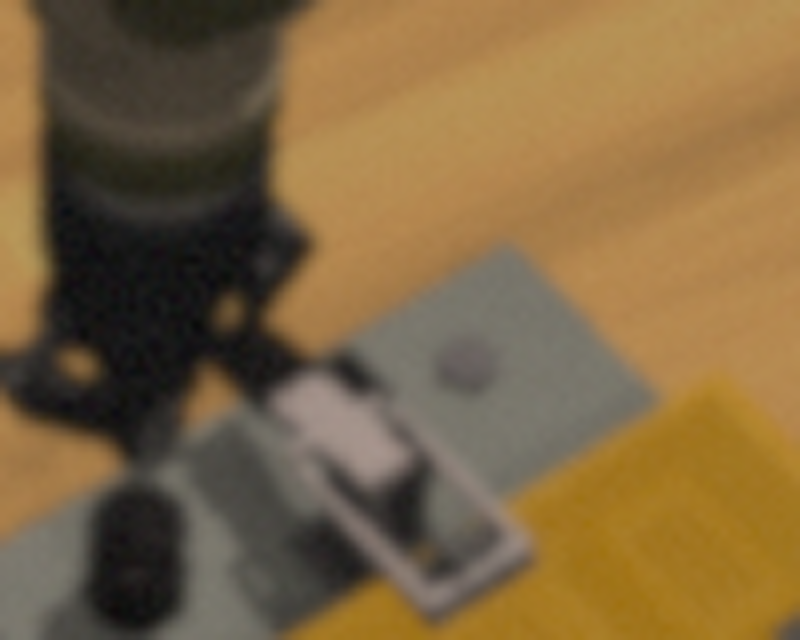

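View pics/e2.png

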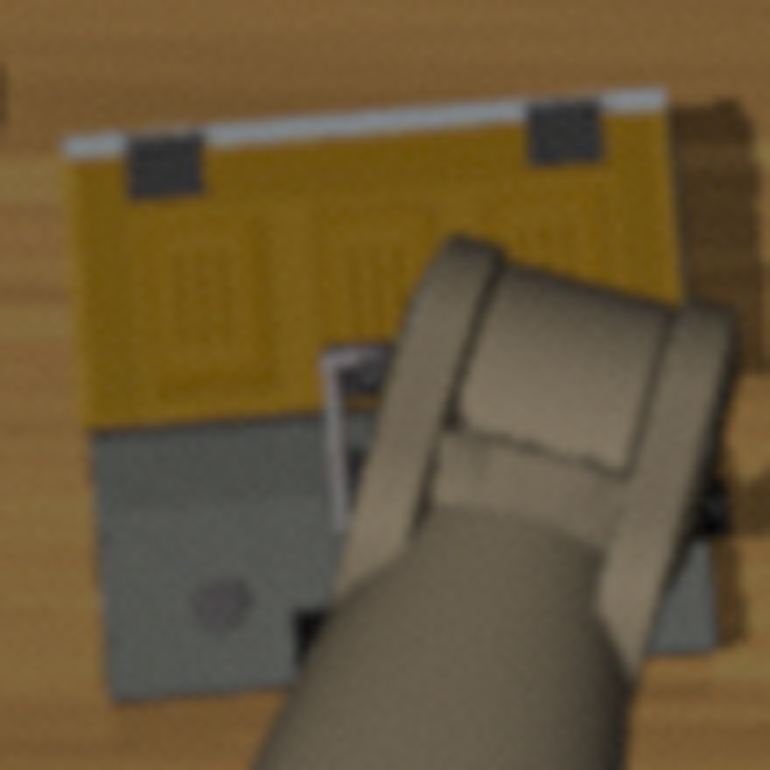

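{"name": "move_arm", "arguments": {
  "commands": [
    {"dx":-1,"dy":20,"dz":0,"rx":0,"ry":0,"rz":0,"fingers":1},
    {"dx":0,"dy":15,"dz":0,"rx":0,"ry":0,"rz":0,"fingers":1},
    {"dx":0,"dy":6,"dz":0,"rx":0,"ry":0,"rz":0,"fingers":1},
    {"dx":0,"dy":6,"dz":0,"rx":0,"ry":0,"rz":0,"fingers":1},
    {"dx":0,"dy":6,"dz":0,"rx":0,"ry":0,"rz":0,"fingers":1},
    {"dx":0,"dy":4,"dz":0,"rx":0,"ry":0,"rz":0,"fingers":1},
    {"dx":0,"dy":2,"dz":0,"rx":0,"ry":0,"rz":0,"fingers":1},
    {"dx":0,"dy":0,"dz":0,"rx":0,"ry":0,"rz":0,"fingers":1},
    {"dx":0,"dy":0,"dz":0,"rx":0,"ry":0,"rz":0,"fingers":1},
    {"dx":0,"dy":0,"dz":0,"rx":0,"ry":0,"rz":0,"fingers":1}
  ]
}}

```text
clock: 40.9
tool_pos: [502.1, -48.9, 65.1]
eef_rot: [[-0.096, -0.001, -0.995], [0.995, 0.001, -0.096], [0.001, -1.0, 0.001]]
force: [-5.5, 2.0, 7.9]
finger_gap: -0.2
```

{"name": "move_arm", "arguments": {
  "commands": [
    {"dx":0,"dy":1,"dz":0,"rx":0,"ry":0,"rz":0,"fingers":1},
    {"dx":0,"dy":1,"dz":0,"rx":0,"ry":0,"rz":0,"fingers":1},
    {"dx":0,"dy":0.5,"dz":0,"rx":0,"ry":0,"rz":0,"fingers":1},
    {"dx":0,"dy":0,"dz":0,"rx":0,"ry":0,"rz":0,"fingers":1},
    {"dx":0,"dy":0,"dz":0,"rx":0,"ry":0,"rz":0,"fingers":1},
    {"dx":0,"dy":0,"dz":0,"rx":0,"ry":0,"rz":0,"fingers":1},
    {"dx":0,"dy":0,"dz":0,"rx":0,"ry":0,"rz":0,"fingers":1},
    {"dx":0,"dy":0,"dz":0,"rx":0,"ry":0,"rz":0,"fingers":1},
    {"dx":0,"dy":0,"dz":0,"rx":0,"ry":0,"rz":0,"fingers":1},
    {"dx":0,"dy":0,"dz":0,"rx":0,"ry":0,"rz":0,"fingers":1}
  ]
}}

```text
clock: 41.9
tool_pos: [502.2, -48.9, 63.9]
eef_rot: [[-0.096, -0.0, -0.995], [0.995, 0.0, -0.096], [0.0, -1.0, 0.0]]
force: [-8.5, 2.9, 19.1]
finger_gap: 0.0
```

{"name": "move_arm", "arguments": {
  "commands": [
    {"dx":0,"dy":-6,"dz":0,"rx":0,"ry":0,"rz":0,"fingers":1},
    {"dx":0,"dy":-15,"dz":0,"rx":0,"ry":0,"rz":0,"fingers":1},
    {"dx":0,"dy":-30,"dz":0,"rx":0,"ry":0,"rz":0,"fingers":1},
    {"dx":0,"dy":-40,"dz":0,"rx":0,"ry":0,"rz":0,"fingers":1},
    {"dx":-40,"dy":-20,"dz":0,"rx":0,"ry":0,"rz":0,"fingers":1},
    {"dx":-45,"dy":0,"dz":0,"rx":0,"ry":0,"rz":0,"fingers":1},
    {"dx":-45,"dy":0,"dz":0,"rx":0,"ry":0,"rz":0,"fingers":1},
    {"dx":-45,"dy":0,"dz":0,"rx":0,"ry":0,"rz":0,"fingers":1},
    {"dx":-40,"dy":0,"dz":0,"rx":0,"ry":0,"rz":0,"fingers":1},
    {"dx":0,"dy":0,"dz":0,"rx":0,"ry":0,"rz":0,"fingers":1}
  ]
}}

```text
clock: 42.9
tool_pos: [524.3, -268.9, 172.9]
eef_rot: [[-0.09, 0.002, -0.996], [0.996, -0.003, -0.09], [-0.003, -1.0, -0.002]]
force: [-0.5, -0.1, 0.3]
finger_gap: 0.0
```

```bash
python3 - <<'E'
from go import *
crop("scene",235,145,395,265,5,"f1.png");crop("top",155,130,265,240,7,"f2.png")
print(readout.state()['force'],readout.state()['clock'])
E
```

```text
[0.72071624 0.376853   0.02063626] 43.0
```

View pics/f1.png

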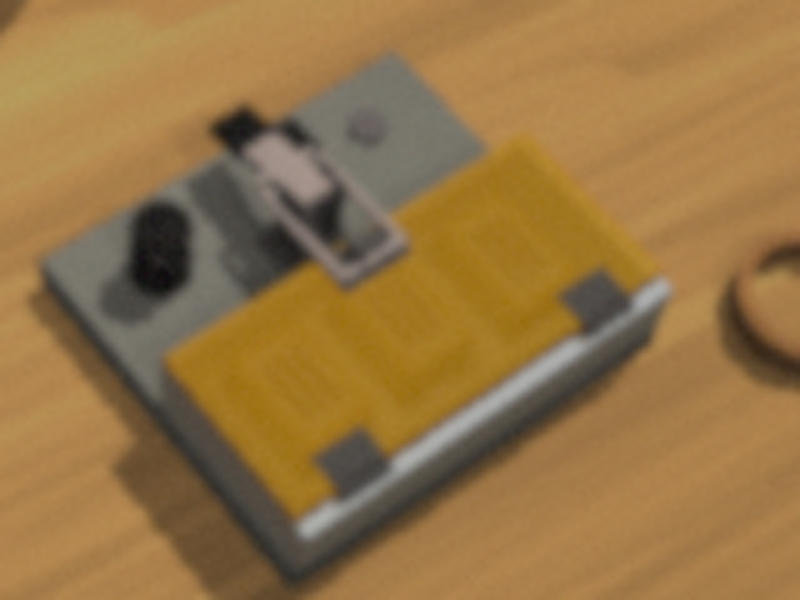

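View pics/f2.png

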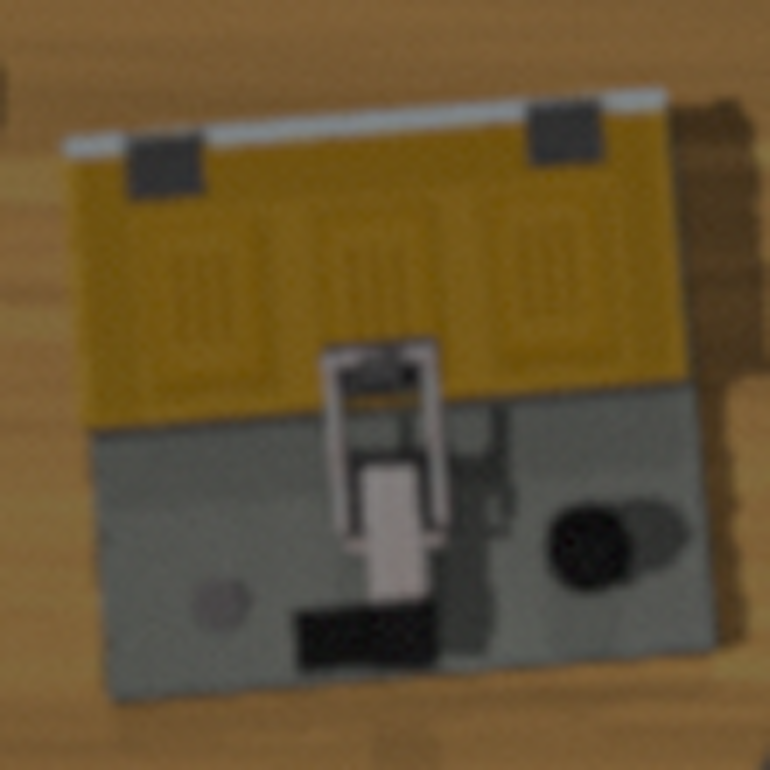

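```bash
python3 -c "
from station import robot; print(robot.close_job())"
```

```text
the job is handed in; nothing more can be done
None
```

I put all three housings in the curing box, latched the lid and pressed the plunger, then handed the job in at about 43 s of the 210 s allowed. No verdict was reported.

- **Housings:** one in each bay, white face up. Just before I shut the lid, they sat within roughly 2 mm of the bay outlines in the top picture. In the last pictures their slots still show through the amber lid in the three bay positions.
- **Lid:** pushed shut; the fingers met its top at z 78.0 mm, which is the shut height.
- **Loop:** the pictures put the bar about 23 mm behind the keeper's far face before I pushed the lever. In the last top picture it sits close up behind the hook.
- **Lever:** pushed over until it rested on its stop. A check press met 26 N at z 76.2 mm, against about 76 mm expected when locked, and it stayed flat afterwards.
- **Plunger:** pressed about 18 mm down to its stop at 19 N, then released. It shows up again in the last pictures.
- **Bystanders:** the arm never worked near the mouse, screwdriver or tape roll. I did not measure their final positions.
- **Last state:** the arm was clear of everything, with no contact force beyond noise.

**Checks that disagreed:**
- The two cameras differed by 2–5 mm on positions, so I averaged them.
- The network's housing outlines were several mm off, so I measured the white faces directly. That white-face check did not work inside the tray, so I judged the placements by overlaying the expected outlines on the picture instead.

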